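# Stack sensor modules on the slanted staging rack

## Task

Stack the three flat aluminium modules on the slanted rack, the longest at the bottom, then the medium one, the shortest on top, each lying flat, square and about mid-width on the one below with one short end against the backstop. Push each one home in its turn, before you bring the next, with a light push of about 5 N until you feel the backstop, which is only lightly clamped and must not be shoved out of its setting. Leave the other things on the bench where they are.

Things in the scene. Friction and masses are not known exactly. Their poses are not given: they have to be found in the camera images.
- deck: slanted aluminium deck of a fixed rack, 130 mm wide (y -65 to 65), x -185 to 10 mm along the slope, no sides, tilted 0.35 rad, falling away from the robot at yaw 0; friction holds modules. Origin on its top face, mid-width, 34 mm above the table; x down the slope, y across, z square out of it. Rigid steel backstop plate square across the deck, 54 mm high, 8 mm thick: see backstop_slot
- backstop_slot (a point): point on the deck's top face, mid-width, at the middle of the slots in which the backstop is clamped (20 mm up the slope from the deck's origin; deck axes). The backstop's up-slope face stands anywhere from 20 mm up-slope to 20 mm down-slope of this point (deck x -40 to 0), otherwise each time, and is not reported: feel for it. Its clamp slips at about 14 N
- module_long_mid (a point): centre of the long module: a plain flat rigid aluminium box 125 mm long (its x), 50 mm wide (its y) and 16 mm thick (its z), 0.1 to 0.3 kg, lying flat on the table at the start (centre 8 mm up). Either end, and either face, may go to the backstop or up
- module_medium_mid (a point): centre of the medium module: a plain flat rigid aluminium box 100 mm long (its x), 50 mm wide (its y) and 16 mm thick (its z), 0.1 to 0.3 kg, lying flat on the table at the start (centre 8 mm up). Either end, and either face, may go to the backstop or up
- module_short_mid (a point): centre of the short module: a plain flat rigid aluminium box 75 mm long (its x), 50 mm wide (its y) and 16 mm thick (its z), 0.1 to 0.3 kg, lying flat on the table at the start (centre 8 mm up). Either end, and either face, may go to the backstop or up
- adapter: brass cable adapter, stepped cylinder 32 mm across and 34 mm tall; origin at the centre of its underside; bystander, to be left alone
- screwdriver: screwdriver lying down; bystander, to be left alone
- mug: white mug, 80 mm across, 90 mm tall, handle at its +y; origin at the centre of its underside; bystander, to be left alone
- jar: small clear screw-top jar, 44 mm across, 55 mm tall; origin at the centre of its underside; bystander, to be left alone
- flange: clear acrylic ring, 90 mm across, 14 mm tall; origin at the centre of its underside; bystander, to be left alone
- parts_tray: grey open tray with one divider, 80 x 120 x 35 mm; origin at the centre of its underside; bystander, to be left alone
- weight: steel cylinder, 36 mm across, 30 mm tall; origin at the centre of its underside; bystander, to be left alone
- probe_case: black case, 60 x 110 x 30 mm; origin at the centre of its underside; bystander, to be left alone
Not all that is in view belongs to the job. Leave any green look-alike of the part that bears module_medium_mid alone.

How it is judged:
On the way, in this order (a step that is already met when the one before it is completed fails the run):
1. the long module lies in its place in the stack and is being pressed against the backstop with over 2 N ((x of backstop_c0 in the frame of module_long_mid between 0.0635 and 0.0695 m or x of backstop_c0 in the frame of module_long_mid between -0.0695 and -0.0635 m) and y of module_long_mid in the frame of deck between -0.015 and 0.015 m and z of module_long_mid in the frame of deck between 0.004 and 0.012 m and angle between the x axis of module_long_mid and the x axis of deck, either way round below 0.07 rad and angle between the z axis of module_long_mid and the z axis of deck, either way round below 0.07 rad and contact force between module_long and backstop_c0 above 2 N).
2. the medium module lies in its place in the stack and is being pressed against the backstop with over 2 N ((x of backstop_c0 in the frame of module_medium_mid between 0.051 and 0.057 m or x of backstop_c0 in the frame of module_medium_mid between -0.057 and -0.051 m) and y of module_medium_mid in the frame of deck between -0.015 and 0.015 m and z of module_medium_mid in the frame of deck between 0.02 and 0.028 m and angle between the x axis of module_medium_mid and the x axis of deck, either way round below 0.07 rad and angle between the z axis of module_medium_mid and the z axis of deck, either way round below 0.07 rad and contact force between module_medium and backstop_c0 above 2 N).
3. the short module lies in its place in the stack and is being pressed against the backstop with over 2 N ((x of backstop_c0 in the frame of module_short_mid between 0.0385 and 0.0445 m or x of backstop_c0 in the frame of module_short_mid between -0.0445 and -0.0385 m) and y of module_short_mid in the frame of deck between -0.015 and 0.015 m and z of module_short_mid in the frame of deck between 0.036 and 0.044 m and angle between the x axis of module_short_mid and the x axis of deck, either way round below 0.07 rad and angle between the z axis of module_short_mid and the z axis of deck, either way round below 0.07 rad and contact force between module_short and backstop_c0 above 2 N).
At the end, for the whole second after the job is handed in: Modules rest still on the deck, long, medium, short from the bottom: a short end of each within 3 mm of the backstop, centre within 15 mm of mid-width, height within 4 mm of its layer (8, 24, 40 mm over the deck), long axis and face within 0.07 rad of the deck's ((x of backstop_c0 in the frame of module_long_mid between 0.0635 and 0.0695 m or x of backstop_c0 in the frame of module_long_mid between -0.0695 and -0.0635 m) and y of module_long_mid in the frame of deck between -0.015 and 0.015 m and z of module_long_mid in the frame of deck between 0.004 and 0.012 m and angle between the x axis of each of module_long_mid, module_medium_mid, module_short_mid and the x axis of deck, either way round below 0.07 rad and angle between the z axis of each of module_long_mid, module_medium_mid, module_short_mid and the z axis of deck, either way round below 0.07 rad and linear speed of each of module_long, module_medium, module_short below 0.01 m/s and (x of backstop_c0 in the frame of module_medium_mid between 0.051 and 0.057 m or x of backstop_c0 in the frame of module_medium_mid between -0.057 and -0.051 m) and y of module_medium_mid in the frame of deck between -0.015 and 0.015 m and z of module_medium_mid in the frame of deck between 0.02 and 0.028 m and (x of backstop_c0 in the frame of module_short_mid between 0.0385 and 0.0445 m or x of backstop_c0 in the frame of module_short_mid between -0.0445 and -0.0385 m) and y of module_short_mid in the frame of deck between -0.015 and 0.015 m and z of module_short_mid in the frame of deck between 0.036 and 0.044 m); the robot touches nothing.
It fails at once if the backstop is shoved more than 3 mm from its setting (distance of backstop_c0 from where it was at the start of the episode above 0.003 m).
It fails at once if a bystander is moved more than 25 mm (distance of any of adapter, screwdriver, mug, jar, flange, parts_tray, weight, probe_case from where it was at the start of the episode above 0.025 m).
It also fails if it takes over 72 s, if anything falls off the work surface, if the arm or the gripper's body presses on something with over 40 N, if the wrist force passes 120 N, or if a joint passes its speed limit or range.

## Robot

A 6-joint arm with a two-finger parallel gripper is mounted at the origin on the work surface. World frame = base frame: x ahead of the robot, y to its left, z up, the work surface at z = 0. Lengths are in m, angles in rad, forces in N, time in s.
With the tool pointing down it reaches from about 0.25 to 0.725 m from the base axis. Payload 4 kg.
Tool frame: the origin (TCP) lies midway between the tips of the shut fingers; the grasp point (between the pads) lies 19 mm behind it; z points along the fingers, y is the direction in which the jaws open and shut (so a half turn about z gives the same grasp; the last joint's range is limited). The gripper opens to 85 mm and grips with 20 to 120 N. Pads are 22 mm wide; open, the fingers measure 114 mm over their backs; the gripper's body (76 mm by 85 mm) begins 54 mm behind the grasp point. The pads swing forward as they close: fully open they stand 13 mm farther back than shut.
Start: joints at [-1.315, 0.241, 0.005, 1.335, 0, 1.571], TCP at [0.127, -0.484, 0.197] pointing down, gripper open.
Joint ranges: [-2.72, 2.72], [-1.05, 1.87], [-1.09, 1.28], [-1.99, 2.15], [-1.42, 1.44], [-3.14, 3.14]. Speed limits (rad/s): [2.79, 2.79, 3.14, 3.14, 3.14, 3.14].

## Interface

Orientations are given as a unit quaternion [x, y, z, w].
In Python, from workcell import get_obs, camera, camera_model, job_done, masks_of gives the robot as it stands.
- The arm moves only by the tool jog_arm, never from a script. Its argument "deltas" is a list that holds one entry, the list of rows, each a list of 7 numbers: the shift along the tool's x, y, z in mm, then the turn, a rotation vector about the tool's x, y, z in degrees, then the finger opening in mm, from 0 to 85.4. A call has 1 to 5 rows; each row shifts and turns the pose as measured when the row begins, along the tool's axes as they then stand; what a row does not reach is not made up. A row lasts 1/10 s, in which the tool goes at most 50 mm and 8.59 degrees, less where a joint would pass 70% of its speed; a pose out of reach is approached as far as the arm can. A call with a gripper value outside its range is refused whole. The fingers move at their own pace and stop on an object; the grip force is fixed at half the most. Time passes only in rows, so rows that do not move let the fingers close. It gives the time, the measured TCP pose, the force and the opening at its end, in the units of the state.
- get_obs(): the state, without advancing time (a new reading comes with each control period).
- camera(name): name is "side" or "top"; returns the picture (480x640x3 uint8, red, green, blue); there is no depth.
- camera_model(name): a dict with "fovy" (degrees; the focal length in pixels is half the picture's height over the tangent of half this angle, whatever the lens; pixels are square), "cx", "cy" (the principal point, pixels), "k1" (the pictures are not rectified: a ray, as slopes to the right and down, at radius r is drawn at 1 + k1 r^2 times it, then the intrinsics apply), "pose" (4x4, takes a point from camera to world coordinates). Camera axes: x right, y down, z forward; pixel columns grow to the right and rows downward; lengths in m; the calibration is good to about 2 mm. A picture is of the moment at which its call begins. camera_model takes no time and is no camera call.
- job_done(): hands the job in, once; it reports no verdict.
Trained networks look in the newest picture that a camera, given by its name, has taken for a name from the list of things; names that differ only in an ending like _2 or _b are one class to them, and where a whole thing is asked for, a point or a joint stands for the part that bears it (a point fixed in the world has none). Each returns a list of dicts, best first, with "conf" (0 to 1); they miss things now and then, are a little off and sometimes report something else, mostly with a low value. They report only what shows in the picture. A call takes as long as a camera call. They do not tell look-alikes from the thing itself.
- masks_of(target, camera): "pixels" (480x640 bool, what is visible of it) and "at" ([column, row] in pixels, amid what is visible of it).
The state is a dict: "clock": time; "joint_pos": joint angles; "joint_vel": joint speeds; "tau": joint torques, N m; "eef_pos": TCP position; "tool_rot": TCP orientation; "ft_force": force on the tool from outside, world axes, zero at the start; "ft_torque": the same for the moment, N m; "grip_width": finger opening in m.
Only numpy, scipy, OpenCV 4.12 (cv2) and the standard library are available. Lean on these libraries where they do the work, as an engineer would, in place of code of your own. Each camera call takes 0.05 s, during which the arm holds its last target. There are 200 camera calls.

## Working session

There is one attempt and no reset: what is moved stays moved. The work goes in short steps, Python scripts to look and compute and a tool call to move; the robot and the scene stay as the last step left them, time stands still between calls to the robot, and variables do not carry over. Pictures are saved under pics/ and viewed, about 8 in all and at most 12, crops included, and the job is handed in when it is done.

Besides the shell and the picture viewer there is one more tool, called after "Call:" as name([rows], argument=value, ...), one row to a line, values as JSON. jog_arm: Moves the arm, as the interface text tells. Its arguments: {"type":"object","properties":{"deltas":{"type":"array"}},"required":["deltas"]}

```bash
mkdir -p pics; ls; python3 - <<'E'
from workcell import *
import cv2,numpy as np
for n in ("top","side"):
    im=camera(n); cv2.imwrite(f"pics/{n}0.png",im[:,:,::-1]); m=camera_model(n); print(n,m['fovy'],m['cx'],m['cy'],m['k1']);print(np.round(m['pose'],4).tolist())
o=get_obs();print(o)
for t in ["module_long_mid","module_medium_mid","module_short_mid","deck"]:
  for c in ("top","side"):
    print(t,c,[(round(d['conf'],2),[int(v) for v in d['at']],int(d['pixels'].sum())) for d in masks_of(t,c)])
E
```

```text
pics
top 51.52732815242266 328.3637291640968 245.14544461128182 -0.02487539816799818
[[0.0142, -0.9969, 0.0771, 0.4815], [-0.9999, -0.0139, 0.0055, 0.0114], [-0.0044, -0.0771, -0.997, 1.1492], [0.0, 0.0, 0.0, 1.0]]
side 49.50012721365358 315.86317784748917 237.25485359845004 -0.12907775832854324
[[0.9317, -0.2865, 0.2232, 0.3077], [-0.3629, -0.7077, 0.6062, -0.6178], [-0.0157, -0.6458, -0.7634, 0.8605], [0.0, 0.0, 0.0, 1.0]]
{'clock': 0.1, 'joint_pos': array([-1.31499585e+00,  2.41308745e-01,  3.87358607e-03,  1.33519888e+00,
        3.79921578e-06,  1.57076001e+00]), 'joint_vel': array([ 0.0003534 , -0.00064255,  0.00237217,  0.00187766,  0.00079692,
       -0.00028552]), 'tau': array([-4.00878434e-04, -3.73137224e+01,  2.53010398e+01,  1.08626671e-02,
       -3.79704238e-05,  3.40625155e-07]), 'eef_pos': array([ 0.12635406, -0.48312937,  0.19612205]), 'tool_rot': array([ 9.91829174e-01,  1.27569767e-01, -1.15301369e-04, -9.11597138e-04]), 'ft_force': array([-0.32989514,  0.0519541 , -0.27434325]), 'ft_torque': array([-0.03062923, -0.02518235, -0.01115726]), 'grip_width': 0.08526984022117129}
module_long_mid top [(0.97, [409, 209], 1170)]
module_long_mid side [(0.74, [402, 308], 1694)]
module_medium_mid top [(0.79, [392, 287], 1031), (0.79, [412, 349], 955)]
module_medium_mid side [(0.85, [245, 368], 1666), (0.84, [310, 323], 1374), (0.73, [339, 393], 1371)]
module_short_mid top [(0.84, [462, 289], 757)]
module_short_mid side [(0.7, [340, 395], 1407)]
deck top [(0.74, [246, 252], 5001)]
deck side [(0.65, [294, 178], 3657), (0.26, [362, 237], 204)]
```

View pics/top0.png

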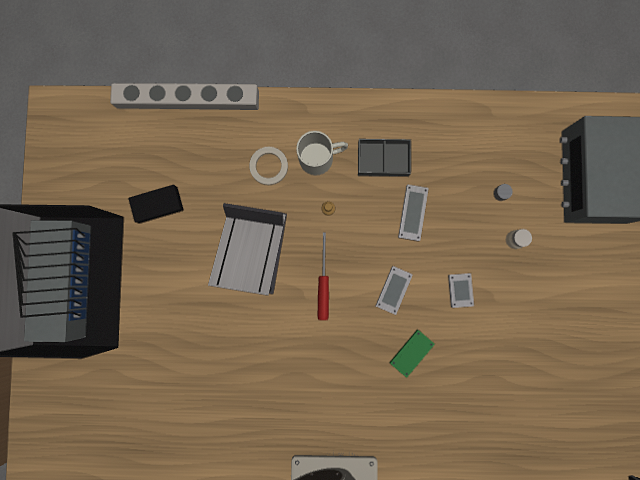

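View pics/side0.png

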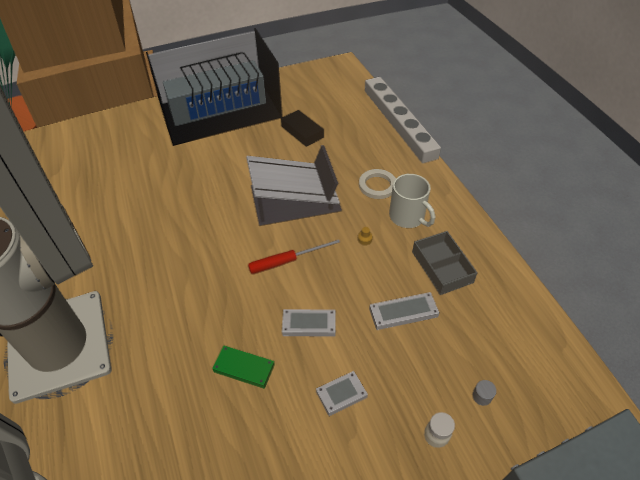

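```bash
cat > h.py <<'E'
import numpy as np,cv2
from scipy.optimize import minimize
from scipy.spatial.transform import Rotation as R
from workcell import *
M={n:camera_model(n) for n in("top","side")}
def proj(n,P):
    m=M[n];T=np.linalg.inv(m['pose']);P=np.atleast_2d(P)@T[:3,:3].T+T[:3,3]
    s=P[:,:2]/P[:,2:];r2=(s**2).sum(1,keepdims=True);f=240/np.tan(np.radians(m['fovy']/2))
    return s*(1+m['k1']*r2)*f+[m['cx'],m['cy']]
def unproj(n,uv,z):
    m=M[n];f=240/np.tan(np.radians(m['fovy']/2));d=(np.array(uv,float)-[m['cx'],m['cy']])/f;s=d.copy()
    for _ in range(20): s=d/(1+m['k1']*(s@s))
    v=m['pose'][:3,:3]@np.r_[s,1];o=m['pose'][:3,3];return o+v*(z-o[2])/v[2]
def sil(n,P,S=4):
    im=np.zeros((480*S,640*S),np.uint8);q=cv2.convexHull(((proj(n,P)+.5)*S-.5).astype(np.float32)).round().astype(int)
    cv2.fillConvexPoly(im,q,255);return cv2.resize(im,(640,480),interpolation=cv2.INTER_AREA)/255.
def box(l,x,y,a,z0=0):
    c=np.array([[i*l/2,j*.025,k*.016] for i in(-1,1) for j in(-1,1) for k in(0,1)])
    return c@R.from_euler('z',a).as_matrix().T+[x,y,z0]
def iou(n,P,m):
    s=sil(n,P);return np.minimum(s,m).sum()/np.maximum(s,m).sum()
def fitbox(l,masks,x,y,a):
    f=lambda p:-sum(iou(n,box(l,p[0]/100,p[1]/100,p[2]/10),m) for n,m in masks.items())
    best=None
    for a0 in np.atleast_1d(a):
        r=minimize(f,[x*100,y*100,a0*10],method='Nelder-Mead',options=dict(initial_simplex=np.array([x*100,y*100,a0*10])+np.array([[0,0,0],[1,0,0],[0,1,0],[0,0,2]]),xatol=.01,fatol=1e-4))
        if best is None or r.fun<best.fun: best=r
    return best.x/[100,100,10],best.fun
E
python3 - <<'E'
from h import *
for n in("top","side"): camera(n)
sp={'module_long_mid':(.125,(412,212),(404,310)),'module_medium_mid':(.1,(394,290),(309,323)),'module_short_mid':(.075,(461,290),(342,393))}
for t,(l,a,b) in sp.items():
    for combo in (('top',),('top','side')):
        ms={}
        for n,c in(('top',a),('side',b)):
            if n not in combo: continue
            d=min(masks_of(t,n),key=lambda d:np.hypot(*(np.array(d['at'])-c)));ms[n]=d['pixels'].astype(float)
        p=unproj('top',a,.016)
        print(t,combo,np.round(p,4),*fitbox(l,ms,p[0],p[1],[-.5,0,.5]))
A=cv2.resize(cv2.imread('pics/top0.png')[195:305,195:295],(400,440),interpolation=cv2.INTER_CUBIC)
B=cv2.resize(cv2.imread('pics/side0.png')[140:230,240:345],(400,343),interpolation=cv2.INTER_CUBIC)
B=cv2.copyMakeBorder(B,0,97,0,0,cv2.BORDER_CONSTANT);cv2.imwrite('pics/deck.png',np.hstack([A,B]))
E
```

```text
module_long_mid ('top',) [ 0.6482 -0.1734  0.016 ] [ 0.64727865 -0.1770241  -0.15701727] -0.9631657137150136
module_long_mid ('top', 'side') [ 0.6482 -0.1734  0.016 ] [ 0.64700612 -0.17610847 -0.15316021] -1.911176239320902
module_medium_mid ('top',) [ 0.4691 -0.1328  0.016 ] [ 0.46910701 -0.13275376 -0.38352204] -0.9548187563632171
module_medium_mid ('top', 'side') [ 0.4691 -0.1328  0.016 ] [ 0.46796225 -0.1327631  -0.38311799] -1.8778759966486291
module_short_mid ('top',) [ 0.4711 -0.2851  0.016 ] [ 0.46901265 -0.28710892  0.07436675] -0.8477241736256955
module_short_mid ('top', 'side') [ 0.4711 -0.2851  0.016 ] [ 0.46900069 -0.28507871  0.06982882] -1.7985470807999695
```

View pics/deck.png

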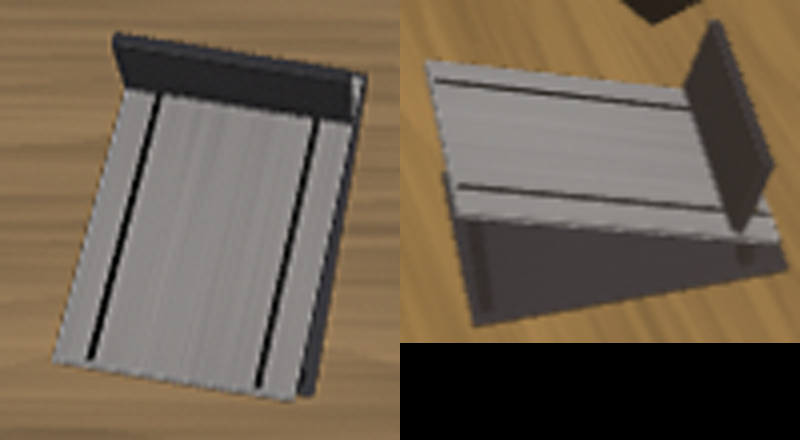

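```bash
cat > fd.py <<'E'
from h import *
from scipy.optimize import least_squares
tp=lambda u,v:np.array([(u+.5)/4-.5+195,(v+.5)/4-.5+195])
sd=lambda u,v:np.array([(u-400+.5)/(400/105)-.5+240,(v+.5)/(343/90)-.5+140])
def dk(p,q): # deck pt -> world
    Rm=R.from_euler('z',p[2])*R.from_euler('y',.35)
    return Rm.apply(q)+[p[0],p[1],.034]
obs=[('top',tp(53,361),(-.185,.065)),('top',tp(294,401),(-.185,-.065)),('top',tp(365,75),(.01,-.065)),
('side',sd(428,62),(-.185,.065)),('side',sd(452,217),(-.185,-.065)),('side',sd(778,242),(.01,-.065)),
('top',tp(125,90),(None,.065)),('top',tp(350,122),(None,-.065)),('side',sd(688,92),(None,.065))]
def res(p):
    return np.concatenate([(proj(n,dk(p,[p[3] if q[0] is None else q[0],q[1],0]))[0]-uv) for n,uv,q in obs])
r=least_squares(res,[.5,.15,-.2,-.02],loss='soft_l1');print(r.x,np.round(r.fun.reshape(-1,2),2).tolist())
E
python3 fd.py
```

```text
[ 0.63648164  0.18107192 -0.14559899 -0.01857804] [[0.02, 0.52], [0.3, 0.41], [-0.21, 1.13], [-0.59, -0.71], [1.63, -1.38], [1.06, -0.71], [0.53, -0.6], [1.17, 0.49], [-0.29, -0.85]]
```

```bash
cat >> h.py <<'E'
DECK=(0.6365,0.181,-0.1456)
RD=R.from_euler('z',DECK[2])*R.from_euler('y',.35)
def deck2w(q): return RD.apply(q)+[DECK[0],DECK[1],.034]
def w2deck(p): return RD.inv().apply(np.array(p)-[DECK[0],DECK[1],.034])
F=R.from_matrix(np.diag([1.,-1,-1]))
RT=RD*F
down=lambda yaw:R.from_euler('z',yaw)*F
def state():
    o=get_obs();p=o['eef_pos'];q=R.from_quat(o['tool_rot']);f=o['ft_force']
    print('t',round(o['clock'],2),'p',np.round(p,4),'deck',np.round(w2deck(p)*1000,1),'Fdeck',np.round(RD.inv().apply(f),2),'grip',round(o['grip_width']*1000,1),'j',np.round(o['joint_pos'],2));return p,q
def plan(P,Q,step=42,deg=8):
    p,q=state();P=np.array(P);rv=(q.inv()*Q).as_rotvec();d=np.linalg.norm(P-p)*1000
    n=max(1,int(np.ceil(max(d/step,np.degrees(np.linalg.norm(rv))/deg))));loc=q.inv().apply((P-p)*1000/n)
    print('n',n,'dist',round(d,1))
    for i in range(n):
        qi=q*R.from_rotvec(rv*i/n);print(np.round(np.r_[qi.inv().apply((P-p)*1000/n),np.degrees(rv/n)],1).tolist())
E
python3 -c "
from h import *
plan([.647,-.176,.10],down(-.153))"
```

```text
t 1.05 p [ 0.1265 -0.4837  0.1969] deck [-439.3 -731.7   13.1] Fdeck [1.06 1.8  0.23] grip 85.3 j [-1.31  0.24  0.01  1.34 -0.    1.57]
n 15 dist 612.4
[38.8, -11.1, 6.5, 0.0, 0.0, 1.6]
[38.4, -12.1, 6.5, 0.0, 0.0, 1.6]
[38.1, -13.2, 6.5, 0.0, 0.0, 1.6]
[37.7, -14.2, 6.5, 0.0, 0.0, 1.6]
[37.3, -15.2, 6.5, 0.0, 0.0, 1.6]
[36.9, -16.2, 6.5, 0.0, 0.0, 1.6]
[36.4, -17.2, 6.5, 0.0, 0.0, 1.6]
[36.0, -18.2, 6.5, 0.0, 0.0, 1.6]
[35.4, -19.2, 6.5, 0.0, 0.0, 1.6]
[34.9, -20.1, 6.5, 0.0, 0.0, 1.6]
[34.4, -21.1, 6.5, 0.0, 0.0, 1.6]
[33.8, -22.0, 6.5, 0.0, 0.0, 1.6]
[33.2, -22.9, 6.5, 0.0, 0.0, 1.6]
[32.5, -23.8, 6.5, 0.0, 0.0, 1.6]
[31.9, -24.7, 6.5, 0.0, 0.0, 1.6]
```

Call:
jog_arm([
  [[39,-11,6,0,0,1.6,64],[38,-12,6,0,0,1.6,64],[38,-13,6,0,0,1.6,64],[38,-14,6,0,0,1.6,64],[37,-15,6,0,0,1.6,64]],
])

```text
clock: 1.55
eef_pos: [0.3022, -0.3848, 0.1669]
tool_rot: [0.999, 0.049, 0.0, 0.003]
ft_force: [1.2, -0.4, 0.2]
grip_width: 0.0642
```

Call:
jog_arm([
  [[37,-16,6,0,0,1.6,64],[36,-17,6,0,0,1.6,64],[36,-18,6,0,0,1.6,64],[35,-19,6,0,0,1.6,64],[35,-20,6,0,0,1.6,64]],
])

```text
clock: 2.05
eef_pos: [0.4847, -0.2831, 0.1361]
tool_rot: [1.0, -0.024, 0.001, 0.004]
ft_force: [-0.6, -1.7, -0.2]
grip_width: 0.0641
```

```bash
python3 -c "
from h import *
plan([.647,-.176,.06],down(-.153))"
```

```text
t 2.05 p [ 0.4847 -0.2831  0.1361] deck [-112.8 -481.2   67.5] Fdeck [-0.22 -1.8  -0.26] grip 64.1 j [-0.53  0.39  0.05  1.23 -0.01  2.66]
n 5 dist 208.8
[31.4, -23.1, 15.1, 0.1, -0.0, 1.2]
[30.9, -23.7, 15.1, 0.1, -0.0, 1.2]
[30.4, -24.3, 15.2, 0.1, -0.0, 1.2]
[29.9, -24.9, 15.2, 0.1, -0.0, 1.2]
[29.3, -25.5, 15.2, 0.1, -0.0, 1.2]
```

```bash
sed -i 's/np.diag(\[1.,-1,-1\])/np.diag([-1.,1,-1])/' h.py; python3 -c "
from h import *
plan([.647,-.176,.07],down(-.153),deg=8.4)"
```

```text
t 2.05 p [ 0.4847 -0.2831  0.1361] deck [-112.8 -481.2   67.5] Fdeck [-0.22 -1.8  -0.26] grip 64.1 j [-0.53  0.39  0.05  1.23 -0.01  2.66]
n 21 dist 205.4
[7.5, -5.5, 3.1, 0.0, 0.0, -8.3]
[8.2, -4.4, 3.1, 0.0, 0.0, -8.3]
[8.7, -3.1, 3.1, 0.0, 0.0, -8.3]
[9.1, -1.8, 3.1, 0.0, 0.0, -8.3]
[9.2, -0.5, 3.1, 0.0, 0.0, -8.3]
[9.2, 0.8, 3.2, 0.0, 0.0, -8.3]
[9.0, 2.1, 3.2, 0.0, 0.0, -8.3]
[8.6, 3.4, 3.2, 0.0, 0.0, -8.3]
[8.0, 4.6, 3.2, 0.0, 0.0, -8.3]
[7.3, 5.7, 3.2, 0.0, 0.0, -8.3]
[6.4, 6.7, 3.2, 0.0, 0.0, -8.3]
[5.3, 7.6, 3.2, 0.0, 0.0, -8.3]
[4.2, 8.3, 3.2, 0.0, 0.0, -8.3]
[2.9, 8.8, 3.2, 0.0, 0.0, -8.3]
[1.6, 9.1, 3.2, 0.0, 0.0, -8.3]
[0.3, 9.2, 3.2, 0.0, 0.0, -8.3]
[-1.0, 9.2, 3.2, 0.0, 0.0, -8.3]
[-2.3, 9.0, 3.2, 0.0, 0.0, -8.3]
[-3.6, 8.5, 3.2, 0.0, 0.0, -8.3]
[-4.8, 7.9, 3.2, 0.0, 0.0, -8.3]
[-5.9, 7.1, 3.2, 0.0, 0.0, -8.3]
```

Spin first (keeping the height), then travel.

Call:
jog_arm([
  [[8,-5,3,0,0,-8.3,64],[8,-4,3,0,0,-8.3,64],[9,-3,3,0,0,-8.3,64],[9,-2,3,0,0,-8.3,64],[9,0,3,0,0,-8.3,64]],
])

```text
clock: 2.55
eef_pos: [0.5299, -0.2532, 0.1185]
tool_rot: [0.939, 0.345, -0.0, 0.003]
ft_force: [-0.5, -0.5, -0.2]
grip_width: 0.064
```

Call:
jog_arm([
  [[9,1,3,0,0,-8.3,64],[9,2,3,0,0,-8.3,64],[9,3,3,0,0,-8.3,64],[8,5,3,0,0,-8.3,64],[7,6,3,0,0,-8.3,64]],
])

```text
clock: 3.05
eef_pos: [0.5694, -0.225, 0.102]
tool_rot: [0.747, 0.664, -0.001, 0.003]
ft_force: [-0.3, -0.6, -0.2]
grip_width: 0.064
```

Call:
jog_arm([
  [[6,7,3,0,0,-8.3,64],[5,8,3,0,0,-8.3,64],[4,8,3,0,0,-8.3,64],[3,9,3,0,0,-8.3,64],[2,9,3,0,0,-8.3,64]],
])

```text
clock: 3.55
eef_pos: [0.6082, -0.1964, 0.0853]
tool_rot: [0.452, 0.892, -0.002, 0.001]
ft_force: [0.7, -0.1, 0.4]
grip_width: 0.064
```

Call:
jog_arm([
  [[0,9,3,0,0,-8.3,64],[-1,9,3,0,0,-8.3,64],[-2,9,3,0,0,-8.3,64],[-4,8,3,0,0,-8.3,64],[-5,8,3,0,0,-8.3,64]],
])

```text
clock: 4.05
eef_pos: [0.6455, -0.1672, 0.0684]
tool_rot: [0.094, 0.996, -0.003, -0.0]
ft_force: [0.1, -0.9, -0.4]
grip_width: 0.0641
```

```bash
python3 -c "
from h import *
plan([.647,-.176,.04],down(-.153),deg=8.4)"
```

```text
t 4.05 p [ 0.6455 -0.1672  0.0684] deck [  44.  -343.2   52.7] Fdeck [ 0.31 -0.84 -0.28] grip 64.1 j [-0.25  0.64  0.29  1.22 -0.01 -0.06]
n 1 dist 29.8
[-3.1, -8.3, 28.5, -0.3, -0.0, -2.0]
```

Call:
jog_arm([
  [[-3,-8,20,-0.3,0,-2.0,64],[0,0,15,0,0,0,64],[0,0,10,0,0,0,64],[0,0,10,0,0,0,64]],
])

```text
clock: 4.45
eef_pos: [0.6501, -0.1748, 0.0126]
tool_rot: [0.073, 0.997, -0.0, 0.002]
ft_force: [-0.8, -0.8, 0.3]
grip_width: 0.0641
```

```bash
python3 -c "
from h import *
plan([.647,-.176,.001],down(-.153),deg=8.4)
cv2.imwrite('pics/s1.png',cv2.resize(camera('side')[200:400,300:500,::-1],(600,600)))"
```

```text
t 4.45 p [ 0.6501 -0.1748  0.0126] deck [  68.4 -350.     2.2] Fdeck [-0.76 -0.89  0.05] grip 64.1 j [-0.26  0.7   0.24  1.11  0.   -0.12]
n 1 dist 12.0
[2.9, -1.7, 11.6, 0.0, 0.2, 0.3]
```

View pics/s1.png

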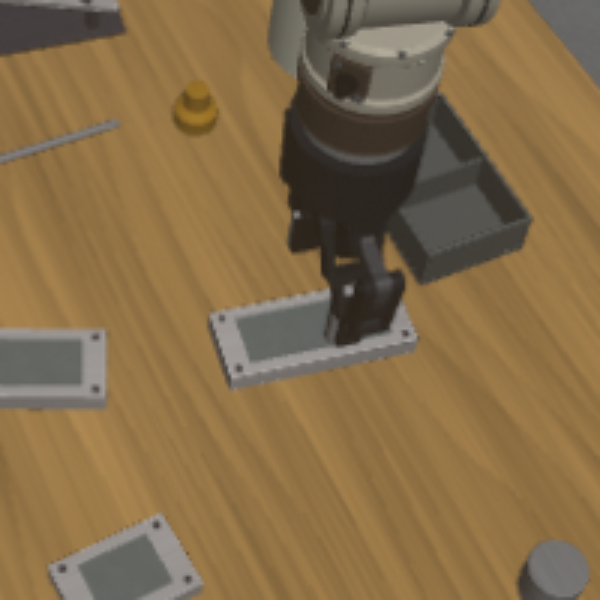

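```bash
python3 -c "
from h import *
p,q=state()
c=lambda P:np.round((proj('side',P)-[300,200])*3).tolist()
y=q.apply([0,1,0])
print('tip',c(p-y*.034+[0,0,.006]),c(p+y*.034+[0,0,.006]),'module mid near edge top',c([.647+.025*np.sin(-.153),-.176-.025*np.cos(.153),.016]))
for z in (0,.016): print(c(box(.125,.647,-.176,-.153)))
"
```

```text
t 4.5 p [ 0.6487 -0.1743  0.0104] deck [  67.8 -349.8   -0.4] Fdeck [-0.38 -0.5  -1.94] grip 63.9 j [-0.26  0.7   0.24  1.11  0.   -0.12]
tip [[332.0, 366.0]] [[297.0, 278.0]] module mid near edge top [[326.0, 357.0]]
[[229.0, 391.0], [230.0, 378.0], [206.0, 325.0], [208.0, 312.0], [415.0, 351.0], [419.0, 337.0], [388.0, 288.0], [392.0, 274.0]]
[[229.0, 391.0], [230.0, 378.0], [206.0, 325.0], [208.0, 312.0], [415.0, 351.0], [419.0, 337.0], [388.0, 288.0], [392.0, 274.0]]
```

```bash
python3 -c "
from h import *
im=camera('side')[270:350,350:450,::-1]
t=camera('top')[150:260,360:460,::-1]
p,q=state();y=q.apply([0,1,0]);x=q.apply([1,0,0])
a=cv2.resize(im,(800,640),interpolation=cv2.INTER_CUBIC)
a=cv2.resize(im,None,fx=4.5,fy=4.5,interpolation=cv2.INTER_CUBIC);b=cv2.resize(t,None,fx=3.5,fy=3.5,interpolation=cv2.INTER_CUBIC)
for s in (-1,1):
  for k in (-.011,.011):
    for z in(.006,.044):
      P=p+y*s*.032+x*k+[0,0,z]
      for n,i,o,f in(('side',a,(350,270),4.5),('top',b,(360,150),3.5)):
        u=((proj(n,P)[0]-o)*f).round().astype(int);cv2.circle(i,tuple(int(v) for v in u),3,(0,0,255) if z<.01 else (0,255,0),-1)
h=max(a.shape[0],b.shape[0]);pad=lambda i:cv2.copyMakeBorder(i,0,h-i.shape[0],0,0,0)
cv2.imwrite('pics/s2.png',np.hstack([pad(a),pad(b)]))"
```

```text
t 4.6 p [ 0.6493 -0.1745  0.0124] deck [  67.7 -349.9    1.7] Fdeck [-0.69  0.69  0.39] grip 63.6 j [-0.26  0.7   0.24  1.11  0.   -0.12]
```

View pics/s2.png

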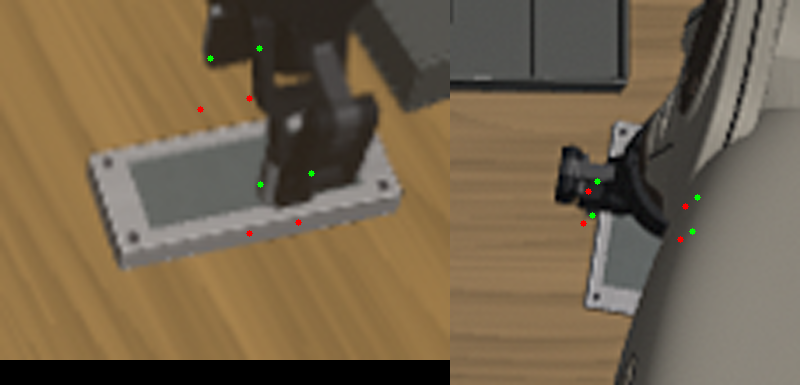

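Call:
jog_arm([
  [[3,-1,4,0,0,0,64],[0,0,3,0,0,0,64]],
])

```text
clock: 4.8
eef_pos: [0.6473, -0.1755, 0.0069]
tool_rot: [0.073, 0.997, -0.0, 0.003]
ft_force: [0.2, 0.1, -0.0]
grip_width: 0.0638
```

Call:
jog_arm([
  [[0,0,3,0,0,0,64],[0,0,2,0,0,0,64]],
])

```text
clock: 5.0
eef_pos: [0.6478, -0.1757, 0.0025]
tool_rot: [0.073, 0.997, -0.0, 0.003]
ft_force: [-0.2, -0.0, 0.3]
grip_width: 0.0638
```

```bash
python3 -c "
from h import *
im=camera('side')[270:350,350:450,::-1]
t=camera('top')[150:260,360:460,::-1]
p,q=state();y=q.apply([0,1,0]);x=q.apply([1,0,0])
a=cv2.resize(im,None,fx=4.5,fy=4.5,interpolation=cv2.INTER_CUBIC);b=cv2.resize(t,None,fx=3.5,fy=3.5,interpolation=cv2.INTER_CUBIC)
h=max(a.shape[0],b.shape[0]);pad=lambda i:cv2.copyMakeBorder(i,0,h-i.shape[0],0,0,0)
cv2.imwrite('pics/s3.png',np.hstack([pad(a),pad(b)]))"
```

```text
t 5.1 p [ 0.6477 -0.1756  0.0023] deck [  69.9 -351.2   -8.2] Fdeck [0.47 0.27 0.11] grip 64.1 j [-0.27  0.7   0.22  1.08  0.   -0.12]
```

View pics/s3.png

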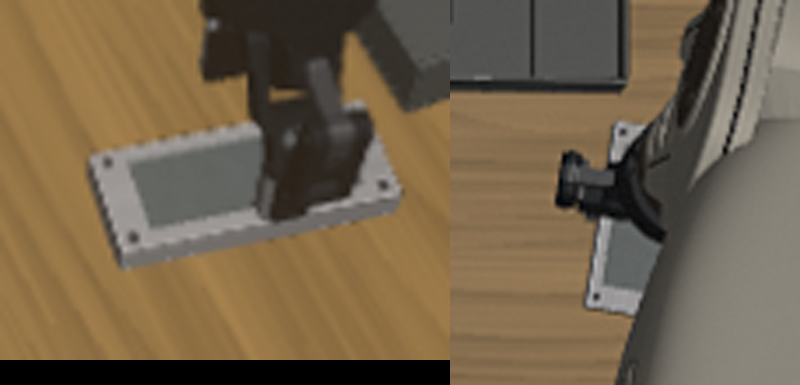

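Call:
jog_arm([
  [[0,0,1,0,0,0,52],[0,0,0,0,0,0,48],[0,0,0,0,0,0,44]],
])

```text
clock: 5.4
eef_pos: [0.6481, -0.1757, 0.0017]
tool_rot: [0.073, 0.997, -0.0, 0.004]
ft_force: [-0.6, 0.7, 0.1]
grip_width: 0.044
```

```bash
python3 -c "
from h import *
im=camera('side')[250:350,345:450,::-1]
p,q=state()
cv2.imwrite('pics/s4.png',cv2.resize(im,None,fx=6,fy=6,interpolation=cv2.INTER_CUBIC))"
```

```text
t 5.45 p [ 0.648  -0.1757  0.0016] deck [  70.4 -351.2   -8.8] Fdeck [ 0.03 -0.28  0.26] grip 44.0 j [-0.27  0.7   0.22  1.08  0.   -0.12]
```

View pics/s4.png

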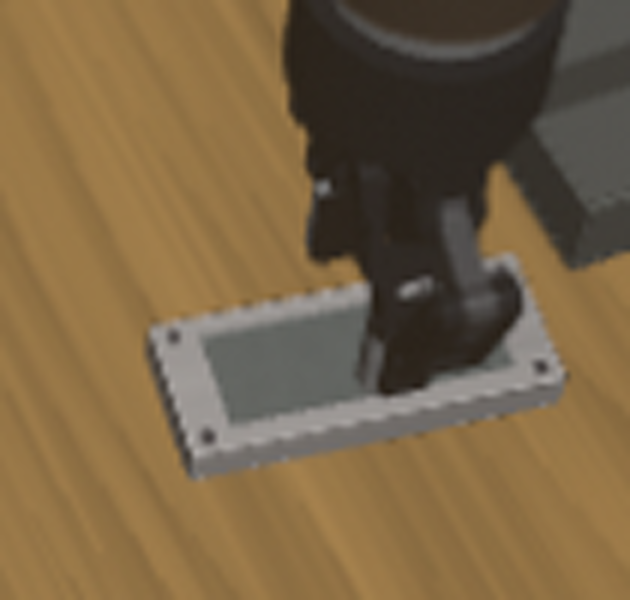

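```bash
python3 -c "
from h import *
p,q=state();y=q.apply([0,1,0]);x=q.apply([1,0,0])
for s in(-1,1):
  for z in (0.002,.012,.022,.032): print(s,z,((proj('side',p+y*s*.024+[0,0,z])[0]-[345,250])*6).round().tolist())
print(p,y,x)"
```

```text
t 5.45 p [ 0.648  -0.1757  0.0016] deck [  70.4 -351.2   -8.8] Fdeck [ 0.03 -0.28  0.26] grip 44.0 j [-0.27  0.7   0.22  1.08  0.   -0.12]
-1 0.002 [379.0, 431.0]
-1 0.012 [383.0, 414.0]
-1 0.022 [387.0, 397.0]
-1 0.032 [391.0, 380.0]
1 0.002 [331.0, 307.0]
1 0.012 [334.0, 290.0]
1 0.022 [337.0, 273.0]
1 0.032 [341.0, 255.0]
[ 0.64803758 -0.17567294  0.00161408] [ 1.46445464e-01  9.89218720e-01 -2.24070466e-04] [-0.98919458  0.1464403  -0.00702237]
```

Call:
jog_arm([
  [[0,0,0,0,0,0,64],[0,0,0,0,0,0,64],[0,0,3,0,0,0,64],[0,0,3,0,0,0,64]],
])

```text
clock: 5.85
eef_pos: [0.6487, -0.1758, -0.004]
tool_rot: [0.073, 0.997, -0.001, 0.004]
ft_force: [-0.4, 0.2, -0.6]
grip_width: 0.0642
```

Call:
jog_arm([
  [[0,0,3,0,0,0,64],[0,0,3,0,0,0,64]],
])

```text
clock: 6.05
eef_pos: [0.6486, -0.1758, -0.0107]
tool_rot: [0.073, 0.997, -0.0, 0.004]
ft_force: [0.4, -0.1, 0.4]
grip_width: 0.0643
```

Call:
jog_arm([
  [[0,0,3,0,0,0,64],[0,0,3,0,0,0,64]],
])

```text
clock: 6.25
eef_pos: [0.6484, -0.1757, -0.0176]
tool_rot: [0.073, 0.997, -0.0, 0.004]
ft_force: [-0.3, -0.4, 0.5]
grip_width: 0.0638
```

Call:
jog_arm([
  [[0,0,2,0,0,0,64],[0,0,2,0,0,0,64]],
])

```text
clock: 6.45
eef_pos: [0.6481, -0.1756, -0.0225]
tool_rot: [0.073, 0.997, -0.0, 0.003]
ft_force: [0.3, 0.7, -0.1]
grip_width: 0.0638
```

Call:
jog_arm([
  [[0,0,2,0,0,0,64],[0,0,0,0,0,0,64]],
])

```text
clock: 6.65
eef_pos: [0.6479, -0.1756, -0.0251]
tool_rot: [0.073, 0.997, -0.0, 0.003]
ft_force: [0.1, 0.4, -0.8]
grip_width: 0.0638
```

Call:
jog_arm([
  [[0,0,1,0,0,0,56],[0,0,0,0,0,0,50],[0,0,0,0,0,0,44],[0,0,0,0,0,0,44]],
])

```text
clock: 7.05
eef_pos: [0.6483, -0.1754, -0.0254]
tool_rot: [0.073, 0.997, -0.0, 0.004]
ft_force: [0.4, -0.3, -2.2]
grip_width: 0.0474
```

```bash
python3 -c "
from h import *
im=camera('side')[250:350,345:450,::-1]
p,q=state()
cv2.imwrite('pics/s5.png',cv2.resize(im,None,fx=6,fy=6,interpolation=cv2.INTER_CUBIC))"
```

```text
t 7.1 p [ 0.6483 -0.1754 -0.0254] deck [  79.9 -350.9  -34.1] Fdeck [-0.74  0.13  0.14] grip 47.5 j [-0.26  0.73  0.19  1.02  0.   -0.12]
```

View pics/s5.png

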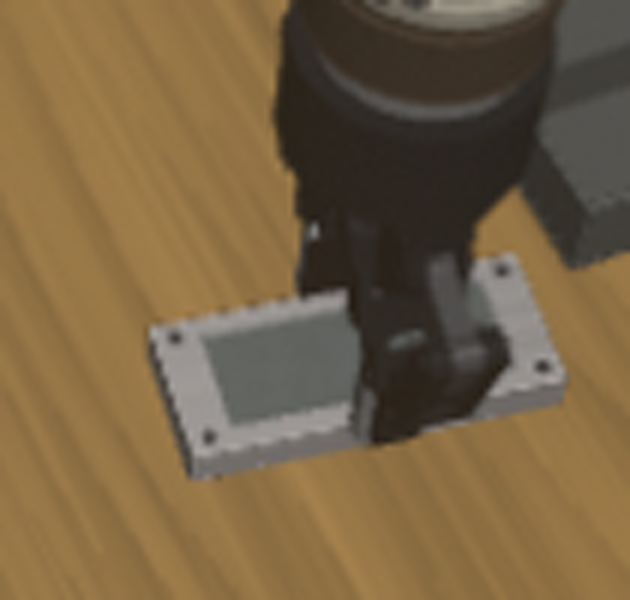

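Call:
jog_arm([
  [[0,0,-3,0,0,0,40],[0,0,-5,0,0,0,40],[0,0,-10,0,0,0,40],[0,0,-20,0,0,0,40],[0,0,-20,0,0,0,40]],
])

```text
clock: 7.6
eef_pos: [0.6436, -0.1744, 0.03]
tool_rot: [0.073, 0.997, 0.001, -0.002]
ft_force: [0.4, -0.2, -2.1]
grip_width: 0.0474
```

Call:
jog_arm([
  [[0,0,-25,0,0,0,40],[0,0,-25,0,0,0,40],[0,0,-25,0,0,0,40],[0,0,-20,0,0,0,40],[0,0,0,0,0,0,40]],
])

```text
clock: 8.1
eef_pos: [0.6455, -0.1752, 0.1356]
tool_rot: [0.073, 0.997, -0.0, 0.002]
ft_force: [0.8, -0.0, -1.8]
grip_width: 0.0475
```

```bash
python3 - <<'E'
from h import *
im=camera('side');t=camera('top')
p,q=state()
a=cv2.resize(im[200:330,330:470,::-1],None,fx=4,fy=4,interpolation=cv2.INTER_CUBIC)
cv2.imwrite('pics/s6.png',a)
for dp in(.02,.03):print(p)
ms=masks_of('module_long_mid','side');print([(d['conf'],d['at'],d['pixels'].sum()) for d in ms])
m=ms[0]['pixels'].astype(float)
# fit held box pose: z, and pitch about tool y, given x,y
def bx(v):
    c=np.array([[i*.0625,j*.025,k*.008] for i in(-1,1) for j in(-1,1) for k in(-1,1)])
    Q=q*R.from_euler('y',v[1]); return Q.apply(c)+p+q.apply([v[2]/100,v[3]/100,0])+[0,0,v[0]/100]
pix=np.argwhere(m>0)
cont=max(cv2.findContours(ms[0]['pixels'].astype(np.uint8),0,1)[0],key=len)
print(cv2.boxPoints(cv2.minAreaRect(cont)).round(1).tolist())
for dz in(.005,.02,.03,.04): print(dz,proj('side',bx([dz*100,0,0,0])).round(1).tolist()[1::2])
E
```

```text
t 8.2 p [ 0.6437 -0.1747  0.1319] deck [  21.6 -350.9  112.1] Fdeck [ 0.47  0.29 -2.36] grip 47.7 j [-0.27  0.61  0.4   1.36  0.   -0.12]
[ 0.64368909 -0.17466475  0.13190217]
[ 0.64368909 -0.17466475  0.13190217]
[(0.52, [482.0, 390.4], np.int64(444))]
[[467.5, 392.5], [484.0, 376.0], [499.5, 391.5], [483.0, 408.0]]
0.005 [[448.6, 277.6], [438.1, 255.6], [379.9, 291.8], [371.4, 268.8]]
0.02 [[450.2, 272.5], [439.5, 250.3], [380.6, 286.7], [372.0, 263.6]]
0.03 [[451.3, 269.0], [440.5, 246.8], [381.1, 283.3], [372.4, 260.0]]
0.04 [[452.4, 265.4], [441.4, 243.1], [381.6, 279.7], [372.8, 256.4]]
```

View pics/s6.png

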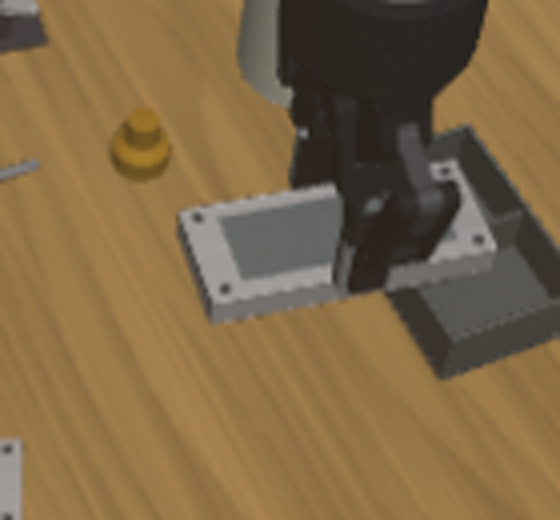

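```bash
cat >> h.py <<'E'
OFF=-.0334
def planm(c,**k):  # module centre in deck mm
    plan(deck2w(np.array(c)/1000+[0,0,OFF]),RT,**k)
E
python3 -c "
from h import *
planm([-105,0,60],step=45)"
```

```text
t 8.25 p [ 0.6427 -0.1744  0.1303] deck [  21.2 -350.7  110.3] Fdeck [ 0.36  0.29 -3.41] grip 47.3 j [-0.27  0.61  0.4   1.36  0.   -0.12]
n 9 dist 382.0
[16.4, 38.9, 4.1, 0.0, 2.2, -0.0]
[16.2, 38.9, 4.7, 0.0, 2.2, -0.0]
[16.0, 38.9, 5.3, 0.0, 2.2, -0.0]
[15.8, 39.0, 5.9, 0.0, 2.2, -0.0]
[15.6, 39.0, 6.5, 0.0, 2.2, -0.0]
[15.3, 39.0, 7.1, 0.0, 2.2, -0.0]
[15.0, 39.0, 7.6, 0.0, 2.2, -0.0]
[14.7, 39.0, 8.2, 0.0, 2.2, -0.0]
[14.4, 39.0, 8.8, 0.0, 2.2, -0.0]
```

Call:
jog_arm([
  [[16,39,4,0,2.2,0,40],[16,39,4,0,2.2,0,40],[16,39,4,0,2.2,0,40],[16,39,4,0,2.2,0,40],[16,39,4,0,2.2,0,40]],
])

```text
clock: 8.75
eef_pos: [0.5849, 0.0298, 0.1078]
tool_rot: [0.08, 0.991, 0.007, -0.108]
ft_force: [0.5, 0.7, -2.4]
grip_width: 0.0477
```

Call:
jog_arm([
  [[15,39,7,0,2.2,0,40],[15,39,7,0,2.2,0,40],[15,35,7,0,2.2,0,40]],
])

```text
clock: 9.05
eef_pos: [0.55, 0.1535, 0.0928]
tool_rot: [0.079, 0.982, 0.011, -0.171]
ft_force: [0.6, 0.7, -2.4]
grip_width: 0.0475
```

```bash
python3 -c "
from h import *
planm([-100,0,35],step=45)"
```

```text
t 9.05 p [0.55   0.1535 0.0928] deck [-96.8 -39.7  27.2] Fdeck [ 1.23  0.79 -2.06] grip 47.5 j [0.2  0.74 0.46 1.62 0.11 0.35]
n 2 dist 47.4
[2.0, 19.9, 12.8, -0.0, 0.1, -0.5]
[1.8, 19.9, 12.8, -0.0, 0.1, -0.5]
```

Call:
jog_arm([
  [[3,20,7,0,0,-0.5,40],[3,20,6,0,0,-0.5,40],[0,0,0,0,0,0,40]],
])

```text
clock: 9.35
eef_pos: [0.5406, 0.2011, 0.0739]
tool_rot: [0.067, 0.982, 0.01, -0.178]
ft_force: [0.4, 0.1, -2.5]
grip_width: 0.0472
```

```bash
python3 - <<'E'
from h import *
im=camera('side')
p,q=state()
print('ang err deg',np.degrees((q.inv()*RT).as_rotvec()).round(2))
a=cv2.resize(im[120:245,225:365,::-1],None,fx=4.5,fy=4.5,interpolation=cv2.INTER_CUBIC)
for dz,col in((OFF,(0,0,255)),):
  for tool in (0,1):
    for i in(-1,1):
      for j in (-1,1):
        P=p+(q.apply([0,0,OFF]) if tool else np.array([0,0,-OFF]))+q.apply([i*.0625,j*.025,-.008])
        u=((proj('side',P)[0]-[225,120]+.5)*4.5).round().astype(int);cv2.circle(a,tuple(int(v) for v in u),3,(0,0,255) if tool else (0,255,0),-1)
for x,y in((-.185,.065),(-.185,-.065),(.01,-.065)):
    u=((proj('side',deck2w([x,y,0]))[0]-[225,120]+.5)*4.5).round().astype(int);cv2.circle(a,tuple(int(v) for v in u),3,(255,0,0),-1)
cv2.imwrite('pics/s7.png',a)
E
```

```text
t 9.4 p [0.5407 0.1996 0.074 ] deck [-105.3    4.5    4.1] Fdeck [ 1.    0.21 -1.71] grip 47.6 j [0.27 0.76 0.46 1.6  0.14 0.39]
ang err deg [-0.5  -0.46  0.42]
```

View pics/s7.png

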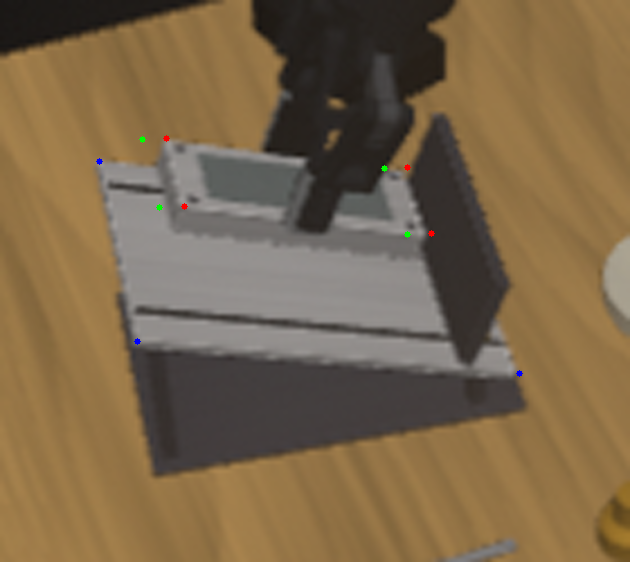

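Call:
jog_arm([
  [[0,-4,10,-0.5,-0.5,0.4,40],[-2,0,8,0,0,0,40],[-2,0,4,0,0,0,40],[0,0,0,0,0,0,40]],
])

```text
clock: 9.8
eef_pos: [0.5353, 0.193, 0.0481]
tool_rot: [0.073, 0.982, 0.011, -0.175]
ft_force: [1.0, -0.1, -1.3]
grip_width: 0.0469
```

```bash
python3 -c "
from h import *
planm([-100,0,9])
print(np.degrees((R.from_quat(get_obs()['tool_rot']).inv()*RT).as_rotvec()).round(2))"
```

```text
t 9.8 p [0.5353 0.193  0.0481] deck [-100.6   -2.9  -21.6] Fdeck [ 1.42  0.   -0.88] grip 46.9 j [0.27 0.76 0.38 1.52 0.14 0.39]
n 1 dist 4.0
[-0.6, 2.9, 2.7, -0.1, -0.2, -0.2]
[-0.15 -0.17 -0.18]
```

Call:
jog_arm([
  [[0,2,1.5,0,0,0,40],[0,1,1,0,0,0,40]],
])

```text
clock: 10.0
eef_pos: [0.5357, 0.1954, 0.0459]
tool_rot: [0.074, 0.982, 0.011, -0.175]
ft_force: [0.1, 1.3, -1.8]
grip_width: 0.0474
```

Call:
jog_arm([
  [[0,0,1,0,0,0,40],[0,0,0,0,0,0,40]],
])

```text
clock: 10.2
eef_pos: [0.5359, 0.1956, 0.0453]
tool_rot: [0.074, 0.982, 0.012, -0.174]
ft_force: [-0.3, 0.7, -1.1]
grip_width: 0.0478
```

Call:
jog_arm([
  [[0,0,1,0,0,0,40],[0,0,0,0,0,0,40]],
])

```text
clock: 10.4
eef_pos: [0.536, 0.1958, 0.0449]
tool_rot: [0.074, 0.982, 0.012, -0.174]
ft_force: [0.4, 0.5, -1.3]
grip_width: 0.0472
```

```bash
python3 -c "
from h import *
state()"
```

```text
t 10.4 p [0.536  0.1958 0.0449] deck [-99.1   0.1 -24.6] Fdeck [ 0.74  0.53 -1.17] grip 47.2 j [0.27 0.76 0.38 1.51 0.14 0.4 ]
```

Call:
jog_arm([
  [[-3,0,0,0,0,0,40],[-3,0,0,0,0,0,40],[-3,0,0,0,0,0,40],[-1,0,0,0,0,0,40]],
])

```text
clock: 10.8
eef_pos: [0.5461, 0.1945, 0.0413]
tool_rot: [0.073, 0.982, 0.012, -0.174]
ft_force: [0.3, -0.4, -2.4]
grip_width: 0.0477
```

```bash
python3 -c "
from h import *
state()"
```

```text
t 10.8 p [0.5461 0.1945 0.0413] deck [-88.3   0.2 -24.4] Fdeck [ 1.13 -0.39 -2.09] grip 47.7 j [0.26 0.79 0.41 1.52 0.14 0.39]
```

Call:
jog_arm([
  [[-2,0,0,0,0,0,40],[-1,0,0,0,0,0,40]],
])

```text
clock: 11.0
eef_pos: [0.5491, 0.194, 0.04]
tool_rot: [0.074, 0.982, 0.012, -0.174]
ft_force: [-0.1, 0.2, -1.5]
grip_width: 0.0474
```

```bash
python3 -c "
from h import *
state()"
```

```text
t 11.0 p [0.5491 0.194  0.04  ] deck [-85.    0.1 -24.7] Fdeck [ 0.39  0.23 -1.42] grip 47.4 j [0.26 0.79 0.42 1.53 0.14 0.39]
```

Call:
jog_arm([
  [[-1,0,0,0,0,0,40],[-1,0,0,0,0,0,40]],
])

```text
clock: 11.2
eef_pos: [0.5501, 0.1937, 0.0394]
tool_rot: [0.074, 0.982, 0.012, -0.175]
ft_force: [-3.9, 0.7, 1.4]
grip_width: 0.0472
```

Call:
jog_arm([
  [[-1,0,0,0,0,0,40]],
])

```text
clock: 11.3
eef_pos: [0.5501, 0.1938, 0.0395]
tool_rot: [0.073, 0.982, 0.012, -0.176]
ft_force: [-4.3, 0.6, 1.7]
grip_width: 0.0474
```

Call:
jog_arm([
  [[-1,0,0,0,0,0,40]],
])

```text
clock: 11.4
eef_pos: [0.55, 0.1937, 0.0395]
tool_rot: [0.073, 0.981, 0.012, -0.177]
ft_force: [-4.4, 0.0, 0.2]
grip_width: 0.0475
```

```bash
python3 -c "
from h import *
state()"
```

```text
t 11.4 p [0.55   0.1937 0.0395] deck [-84.    0.  -24.8] Fdeck [-4.13 -0.62 -1.25] grip 47.5 j [0.26 0.8  0.44 1.54 0.14 0.39]
```

Call:
jog_arm([
  [[0,0,1,0,0,0,40]],
])

```text
clock: 11.5
eef_pos: [0.55, 0.1938, 0.0394]
tool_rot: [0.073, 0.982, 0.012, -0.176]
ft_force: [0.5, -1.8, 6.4]
grip_width: 0.0475
```

Call:
jog_arm([
  [[-0.5,0,1,0,0,0,40]],
])

```text
clock: 11.6
eef_pos: [0.55, 0.1938, 0.0394]
tool_rot: [0.073, 0.982, 0.012, -0.176]
ft_force: [-4.2, -0.9, 6.4]
grip_width: 0.0474
```

```bash
python3 -c "
from h import *
p,q=state();print(np.degrees((q.inv()*RT).as_rotvec()).round(2))"
```

```text
t 11.6 p [0.55   0.1938 0.0394] deck [-84.    0.1 -24.9] Fdeck [-5.98 -1.54  4.66] grip 47.4 j [0.26 0.8  0.43 1.53 0.14 0.39]
[-0.05 -0.3  -0.21]
```

Call:
jog_arm([
  [[0,0,0,0,0,0,52],[0,0,0,0,0,0,60],[0,0,0,0,0,0,64],[0,0,-15,0,0,0,64],[0,0,-30,0,0,0,64]],
])

```text
clock: 12.1
eef_pos: [0.5654, 0.1909, 0.0784]
tool_rot: [0.073, 0.981, 0.011, -0.177]
ft_force: [-0.1, -0.4, 0.6]
grip_width: 0.0639
```

Call:
jog_arm([
  [[10,-30,-30,0,-3,0,64],[5,-35,-25,0,-4,0,64],[10,-40,0,0,-4,0,64]],
])

```text
clock: 12.4
eef_pos: [0.551, 0.0894, 0.1348]
tool_rot: [0.071, 0.994, 0.003, -0.078]
ft_force: [0.7, -0.7, 1.1]
grip_width: 0.0636
```

```bash
cat >> h.py <<'E'
def chk(t,l,zc,near):
    """fit module (deck x,y,yaw) at layer height from masks"""
    camera('side');camera('top');ms={}
    for n in('top','side'):
        c=proj(n,deck2w(near))[0];ds=[d for d in masks_of(t,n) if np.hypot(*(np.array(d['at'])-c))<40]
        if ds: ms[n]=min(ds,key=lambda d:np.hypot(*(np.array(d['at'])-c)))['pixels'].astype(float)
    def bx(v):
        c=np.array([[i*l/2,j*.025,k*.008] for i in(-1,1) for j in(-1,1) for k in(-1,1)])
        return deck2w(R.from_euler('z',v[2]/10).apply(c)+[v[0]/100,v[1]/100,zc])
    for ns in (['top'],['side'],['top','side']):
        mm={n:ms[n] for n in ns if n in ms}
        if not mm: continue
        x0=np.array([near[0]*100,near[1]*100,0])
        r=minimize(lambda v:-sum(iou(n,bx(v),m) for n,m in mm.items()),x0,method='Nelder-Mead',options=dict(initial_simplex=x0+np.array([[0,0,0],[1,0,0],[0,1,0],[0,0,1]]),xatol=.01,fatol=1e-4))
        print(t,list(mm),'deck mm',(r.x[:2]*10).round(1),'yaw',round(r.x[2]/10,3),'iou',round(-r.fun/len(mm),2))
E
python3 -c "
from h import *
chk('module_long_mid',.125,.008,[-.083,0,.008])
plan([.468,-.133,.10],down(-.383))"
```

```text
module_long_mid ['top'] deck mm [-83.1   3.8] yaw 0.008 iou 0.07
module_long_mid ['side'] deck mm [-87.2  -3. ] yaw -0.018 iou 0.79
module_long_mid ['top', 'side'] deck mm [-87.4  -2.8] yaw -0.018 iou 0.43
t 12.6 p [0.5461 0.0888 0.1332] deck [-105.5 -104.3   67.1] Fdeck [-0.38  0.58  1.23] grip 64.4 j [0.14 0.52 0.24 1.45 0.04 0.28]
n 6 dist 237.5
[6.5, -38.4, 6.9, -0.3, -1.6, 2.3]
[5.1, -38.7, 6.6, -0.3, -1.6, 2.3]
[3.8, -38.9, 6.3, -0.3, -1.6, 2.3]
[2.4, -39.0, 6.1, -0.3, -1.6, 2.3]
[1.0, -39.1, 5.9, -0.3, -1.6, 2.3]
[-0.4, -39.2, 5.7, -0.3, -1.6, 2.3]
```

Call:
jog_arm([
  [[6,-38,6,-0.3,-1.6,2.3,64],[5,-38,6,-0.3,-1.6,2.3,64],[4,-39,6,-0.3,-1.6,2.3,64],[2,-39,6,-0.3,-1.6,2.3,64],[1,-39,6,-0.3,-1.6,2.3,64]],
])

```text
clock: 13.1
eef_pos: [0.495, -0.0932, 0.1059]
tool_rot: [0.169, 0.986, 0.004, -0.004]
ft_force: [0.9, -0.3, -0.1]
grip_width: 0.0638
```

Call:
jog_arm([
  [[-1,-35,6,-0.3,-1.6,2.3,64],[0,0,0,0,0,0,64]],
])

```text
clock: 13.3
eef_pos: [0.4855, -0.1307, 0.0993]
tool_rot: [0.192, 0.981, 0.004, 0.012]
ft_force: [-0.0, 0.0, -1.2]
grip_width: 0.0637
```

```bash
python3 -c "
from h import *
plan([.468,-.133,.02],down(-.383))"
```

```text
t 13.3 p [ 0.4855 -0.1307  0.0993] deck [-120.3 -330.4   25.6] Fdeck [ 0.36  0.01 -1.1 ] grip 63.7 j [-0.27  0.29 -0.19  1.06  0.01  0.12]
n 2 dist 81.3
[8.5, -4.8, 39.4, 0.3, 0.6, -0.1]
[8.1, -4.6, 39.6, 0.3, 0.6, -0.1]
```

Call:
jog_arm([
  [[8,-5,20,0.3,0.6,0,64],[8,-4,20,0.3,0.6,0,64],[0,0,20,0,0,0,64],[0,0,20,0,0,0,64],[0,0,5,0,0,0,64]],
])

```text
clock: 13.8
eef_pos: [0.4819, -0.1326, 0.0144]
tool_rot: [0.19, 0.982, 0.002, 0.007]
ft_force: [-1.0, -0.2, -0.4]
grip_width: 0.064
```

```bash
python3 -c "
from h import *
plan([.469,-.133,-.025],down(-.383))"
```

```text
t 13.8 p [ 0.4819 -0.1326  0.0144] deck [ -94.2 -332.7  -55.2] Fdeck [-0.79 -0.31 -0.73] grip 64.0 j [-0.27  0.39 -0.3   0.87  0.    0.11]
n 1 dist 41.5
[12.4, -5.4, 39.3, 0.3, 0.8, 0.1]
```

Call:
jog_arm([
  [[12,-5,5,0.3,0.8,0,64],[0,0,10,0,0,0,64],[0,0,8,0,0,0,64],[0,0,2,0,0,0,64]],
])

```text
clock: 14.2
eef_pos: [0.4725, -0.1317, -0.0113]
tool_rot: [0.188, 0.982, 0.0, 0.001]
ft_force: [-0.9, 0.1, -0.1]
grip_width: 0.0636
```

```bash
python3 -c "
from h import *
plan([.469,-.133,-.025],down(-.383))"
```

```text
t 14.2 p [ 0.4725 -0.1317 -0.0113] deck [ -94.3 -333.2  -82.6] Fdeck [-0.79 -0.07 -0.41] grip 63.6 j [-0.27  0.42 -0.34  0.81  0.    0.11]
n 1 dist 14.2
[2.8, -2.5, 13.7, 0.1, 0.1, 0.3]
```

Call:
jog_arm([
  [[4,-3,3,0,0,0.3,64],[0,0,4,0,0,0,64],[0,0,4,0,0,0,64],[0,0,2,0,0,0,64],[0,0,1,0,0,0,56]],
])

```text
clock: 14.7
eef_pos: [0.4683, -0.1336, -0.0253]
tool_rot: [0.191, 0.982, 0.0, 0.002]
ft_force: [-1.1, -1.0, 0.2]
grip_width: 0.0567
```

Call:
jog_arm([
  [[0,0,0,0,0,0,50],[0,0,0,0,0,0,44],[0,0,0,0,0,0,40],[0,0,0,0,0,0,40]],
])

```text
clock: 15.1
eef_pos: [0.4685, -0.1335, -0.0246]
tool_rot: [0.191, 0.982, 0.0, 0.002]
ft_force: [-0.2, -0.5, -1.2]
grip_width: 0.0476
```

Call:
jog_arm([
  [[0,0,-4,0,0,0,40],[0,0,-10,0,0,0,40],[0,0,-25,0,0,0,40],[0,0,-35,0,0,0,40],[0,0,-40,0,0,0,40]],
])

```text
clock: 15.6
eef_pos: [0.462, -0.1319, 0.0882]
tool_rot: [0.191, 0.982, 0.001, -0.006]
ft_force: [0.6, 0.5, -1.1]
grip_width: 0.0475
```

Call:
jog_arm([
  [[0,0,-40,0,0,0,40],[0,0,-30,0,0,0,40]],
])

```text
clock: 15.8
eef_pos: [0.4626, -0.1322, 0.1634]
tool_rot: [0.191, 0.982, 0.001, -0.005]
ft_force: [0.8, -0.1, -1.8]
grip_width: 0.0472
```

```bash
python3 -c "
from h import *
planm([-92,0,56],step=45)"
```

```text
t 15.8 p [ 0.4626 -0.1322  0.1634] deck [-163.3 -335.1   78.1] Fdeck [ 1.42 -0.02 -1.44] grip 47.2 j [-0.28  0.23 -0.1   1.25  0.    0.11]
n 8 dist 347.1
[4.0, 42.1, 9.6, 0.3, 2.4, -1.7]
[2.3, 42.3, 9.5, 0.3, 2.4, -1.7]
[0.7, 42.4, 9.4, 0.3, 2.4, -1.7]
[-1.0, 42.4, 9.1, 0.3, 2.4, -1.7]
[-2.6, 42.4, 8.8, 0.3, 2.4, -1.7]
[-4.2, 42.3, 8.5, 0.3, 2.4, -1.7]
[-5.8, 42.2, 8.0, 0.3, 2.4, -1.7]
[-7.4, 42.1, 7.5, 0.3, 2.4, -1.7]
```

Call:
jog_arm([
  [[4,42,7,0.3,2.4,-1.7,40],[2,42,7,0.3,2.4,-1.7,40],[1,42,7,0.3,2.4,-1.7,40],[-1,42,7,0.3,2.4,-1.7,40],[-3,42,7,0.3,2.4,-1.7,40]],
])

```text
clock: 16.3
eef_pos: [0.5313, 0.0677, 0.1407]
tool_rot: [0.121, 0.988, 0.007, -0.1]
ft_force: [1.1, -0.8, -1.2]
grip_width: 0.0475
```

Call:
jog_arm([
  [[-4,42,7,0.3,2.4,-1.7,40],[-5,42,7,0.3,2.4,-1.7,40],[-5,36,7,0.3,2.4,-1.7,40]],
])

```text
clock: 16.6
eef_pos: [0.5669, 0.1883, 0.1178]
tool_rot: [0.073, 0.984, 0.012, -0.162]
ft_force: [1.2, -0.7, -0.3]
grip_width: 0.0472
```

```bash
python3 -c "
from h import *
planm([-92,0,50],step=45)"
```

```text
t 16.6 p [0.5669 0.1883 0.1178] deck [-94.4  -2.9  54.8] Fdeck [ 1.3  -0.48  0.15] grip 47.2 j [0.25 0.76 0.58 1.69 0.12 0.38]
n 1 dist 38.4
[-1.5, 2.9, 38.2, 0.0, 1.3, -0.2]
```

Call:
jog_arm([
  [[0,2,15,0,0.7,0,40],[0,0,14,0,0.6,0,40],[0,0,12,0,0,0,40],[0,0,8,0,0,0,40],[0,0,0,0,0,0,40]],
])

```text
clock: 17.1
eef_pos: [0.5491, 0.1955, 0.0653]
tool_rot: [0.071, 0.982, 0.011, -0.176]
ft_force: [0.3, 0.6, -0.6]
grip_width: 0.0475
```

```bash
python3 -c "
from h import *
planm([-92,0,25],step=45)"
```

```text
t 17.1 p [0.5491 0.1955 0.0653] deck [-93.9   1.6  -1. ] Fdeck [ 0.39  0.62 -0.51] grip 47.5 j [0.26 0.78 0.47 1.59 0.14 0.38]
n 1 dist 7.8
[-1.9, -1.6, 7.4, -0.2, -0.3, 0.1]
```

Call:
jog_arm([
  [[0,-1,4,-0.2,-0.3,0,40],[0,-1,1.5,0,0,0,40],[0,0,0,0,0,0,40]],
])

```text
clock: 17.4
eef_pos: [0.5475, 0.1917, 0.0625]
tool_rot: [0.072, 0.982, 0.014, -0.172]
ft_force: [-0.4, 0.3, -1.2]
grip_width: 0.0472
```

```bash
python3 -c "
from h import *
planm([-92,0,25],step=45)"
```

```text
t 17.4 p [0.5475 0.1917 0.0625] deck [-93.9  -2.4  -3.9] Fdeck [-0.05  0.24 -1.28] grip 47.2 j [0.26 0.77 0.44 1.56 0.14 0.38]
n 1 dist 5.4
[-1.9, 2.4, 4.5, 0.2, 0.2, -0.1]
```

Call:
jog_arm([
  [[0,2,2,0.2,0.2,0,40],[0,0,2,0,0,0,40],[0,0,0,0,0,0,40]],
])

```text
clock: 17.7
eef_pos: [0.5476, 0.1938, 0.0601]
tool_rot: [0.072, 0.982, 0.013, -0.172]
ft_force: [-0.2, 0.4, -1.8]
grip_width: 0.0471
```

```bash
python3 -c "
from h import *
planm([-92,0,25],step=45)"
```

```text
t 17.7 p [0.5476 0.1938 0.0601] deck [-93.3  -0.3  -6.3] Fdeck [ 0.34  0.35 -1.76] grip 47.1 j [0.26 0.77 0.44 1.56 0.14 0.39]
n 1 dist 2.5
[-1.3, 0.3, 2.1, 0.0, 0.2, -0.1]
```

Centre about 26.6 mm; advance, lowering slightly.

Call:
jog_arm([
  [[-3,0,1,0,0,0,40],[-3,0,0.5,0,0.2,0,40],[-3,0,0,0,0,0,40],[-3,0,0,0,0,0,40],[-1,0,0,0,0,0,40]],
])

```text
clock: 18.2
eef_pos: [0.5604, 0.1924, 0.0536]
tool_rot: [0.072, 0.982, 0.013, -0.174]
ft_force: [-0.4, -0.8, -0.6]
grip_width: 0.0473
```

```bash
python3 -c "
from h import *
planm([-72,0,24.5],step=45)"
```

```text
t 18.2 p [0.5604 0.1924 0.0536] deck [-79.    0.2  -8. ] Fdeck [-0.05 -0.89 -0.68] grip 47.3 j [0.25 0.81 0.49 1.58 0.13 0.38]
n 1 dist 7.1
[-7.0, -0.2, 0.9, 0.0, -0.0, -0.1]
```

Call:
jog_arm([
  [[-1,0,0,0,0,0,40],[-1,0,0,0,0,0,40],[-1,0,0,0,0,0,40]],
])

```text
clock: 18.5
eef_pos: [0.5635, 0.1919, 0.0525]
tool_rot: [0.072, 0.982, 0.013, -0.174]
ft_force: [0.3, 0.3, 0.1]
grip_width: 0.0473
```

Call:
jog_arm([
  [[-1,0,0,0,0,0,40],[-1,0,0,0,0,0,40]],
])

```text
clock: 18.7
eef_pos: [0.5655, 0.1916, 0.0518]
tool_rot: [0.072, 0.982, 0.013, -0.174]
ft_force: [-0.1, 0.7, -0.8]
grip_width: 0.0471
```

Call:
jog_arm([
  [[-1,0,0,0,0,0,40],[-1,0,0,0,0,0,40]],
])

```text
clock: 18.9
eef_pos: [0.5675, 0.1913, 0.0511]
tool_rot: [0.072, 0.982, 0.013, -0.174]
ft_force: [-0.0, -0.3, -1.8]
grip_width: 0.047
```

```bash
python3 -c "
from h import *
planm([-72,0,24.5],step=45)"
```

```text
t 18.9 p [0.5675 0.1913 0.0511] deck [-71.4   0.2  -7.9] Fdeck [ 0.63 -0.28 -1.64] grip 47.0 j [0.25 0.82 0.51 1.59 0.13 0.37]
n 1 dist 1.2
[0.6, -0.2, 1.0, 0.0, -0.0, -0.1]
```

Call:
jog_arm([
  [[-1,0,0,0,0,0,40]],
])

```text
clock: 19.0
eef_pos: [0.5679, 0.1912, 0.0508]
tool_rot: [0.072, 0.982, 0.013, -0.175]
ft_force: [-2.1, 0.6, 1.3]
grip_width: 0.047
```

Call:
jog_arm([
  [[-1,0,0,0,0,0,40]],
])

```text
clock: 19.1
eef_pos: [0.5678, 0.1912, 0.0508]
tool_rot: [0.072, 0.982, 0.013, -0.176]
ft_force: [-3.8, -0.5, 2.8]
grip_width: 0.0473
```

Call:
jog_arm([
  [[-1,0,0,0,0,0,40]],
])

```text
clock: 19.2
eef_pos: [0.5677, 0.1912, 0.0508]
tool_rot: [0.072, 0.982, 0.013, -0.177]
ft_force: [-3.5, 0.3, 2.6]
grip_width: 0.0469
```

Call:
jog_arm([
  [[0,0,0,0,0,0,40]],
])

```text
clock: 19.3
eef_pos: [0.5677, 0.1912, 0.0509]
tool_rot: [0.072, 0.982, 0.013, -0.177]
ft_force: [-0.2, 0.7, -0.4]
grip_width: 0.0473
```

```bash
python3 -c "
from h import *
planm([-72,0,24.5],step=45)"
```

```text
t 19.3 p [0.5677 0.1912 0.0509] deck [-71.1   0.1  -8. ] Fdeck [-0.13  0.68 -0.45] grip 47.3 j [0.25 0.83 0.52 1.59 0.13 0.37]
n 1 dist 1.3
[0.9, -0.2, 0.9, 0.0, -0.4, -0.1]
```

Call:
jog_arm([
  [[0,0,1,0,-0.4,0,40]],
])

```text
clock: 19.4
eef_pos: [0.568, 0.1912, 0.0507]
tool_rot: [0.072, 0.982, 0.013, -0.173]
ft_force: [-0.9, -2.0, 6.9]
grip_width: 0.0472
```

Call:
jog_arm([
  [[-0.5,0,1,0,0,0,40]],
])

```text
clock: 19.5
eef_pos: [0.5681, 0.1912, 0.0506]
tool_rot: [0.072, 0.982, 0.013, -0.172]
ft_force: [-4.1, 0.5, 6.8]
grip_width: 0.0472
```

Call:
jog_arm([
  [[-1,0,0.5,0,0,0,40]],
])

```text
clock: 19.6
eef_pos: [0.568, 0.1912, 0.0507]
tool_rot: [0.072, 0.982, 0.013, -0.173]
ft_force: [-5.5, -0.4, 5.2]
grip_width: 0.0476
```

```bash
python3 -c "
from h import *
planm([-72,0,24.5],step=45)"
```

```text
t 19.6 p [0.568  0.1912 0.0507] deck [-70.8   0.2  -8. ] Fdeck [-6.82 -1.2   3.07] grip 47.6 j [0.25 0.82 0.51 1.58 0.13 0.38]
n 1 dist 1.5
[1.2, -0.2, 0.9, 0.1, 0.1, -0.1]
```

Call:
jog_arm([
  [[0,0,0,0,0,0,52],[0,0,0,0,0,0,60],[0,0,0,0,0,0,64],[0,0,-15,0,0,0,64],[0,0,-30,0,0,0,64]],
])

```text
clock: 20.1
eef_pos: [0.5831, 0.1882, 0.0883]
tool_rot: [0.072, 0.982, 0.011, -0.174]
ft_force: [0.6, -1.2, -0.1]
grip_width: 0.0644
```

Call:
jog_arm([
  [[10,-30,-30,0,-3,0,64],[5,-35,-25,0,-4,0,64],[10,-40,0,0,-4,0,64],[10,-45,0,0,-2,0,64],[10,-45,0,0,-2,0,64]],
])

```text
clock: 20.6
eef_pos: [0.5373, -0.0019, 0.1473]
tool_rot: [0.069, 0.997, 0.001, -0.036]
ft_force: [1.3, -0.2, 0.0]
grip_width: 0.0636
```

```bash
python3 -c "
from h import *
chk('module_medium_mid',.1,.024,[-.0715,0,.024])
chk('module_long_mid',.125,.008,[-.084,0,.008])
camera('side');camera('top');a=(461,290);b=(342,393);ms={}
for n,c in(('top',a),('side',b)):
    d=min(masks_of('module_short_mid',n),key=lambda d:np.hypot(*(np.array(d['at'])-c)));print(d['at'],d['pixels'].sum());ms[n]=d['pixels'].astype(float)
print(*fitbox(.075,{'side':ms['side']},.469,-.286,[0,.15]))
plan([.469,-.286,.06],down(.07))"
```

```text
module_medium_mid ['top'] deck mm [-70.   -1.9] yaw -0.004 iou 0.93
module_medium_mid ['side'] deck mm [-78.2  -2. ] yaw 0.013 iou 0.57
module_medium_mid ['top', 'side'] deck mm [-71.9  -2.1] yaw -0.0 iou 0.74
module_long_mid ['top'] deck mm [-84.2   2.3] yaw 0.08 iou 0.21
module_long_mid ['side'] deck mm [-89.2  -3. ] yaw -0.004 iou 0.34
module_long_mid ['top', 'side'] deck mm [-84.3  -4. ] yaw -0.03 iou 0.27
[462.2, 292.7] 789
[340.1, 394.5] 1345
[ 0.46988267 -0.28474663  0.1011643 ] -0.9634208603770178
t 21.2 p [5.374e-01 4.000e-04 1.461e-01] deck [-105.9 -193.    80.7] Fdeck [-0.11  0.28 -0.29] grip 63.7 j [-0.    0.41  0.1   1.34  0.01  0.13]
n 8 dist 306.8
[2.8, -36.6, 11.1, 0.0, -0.5, -1.5]
[3.8, -36.5, 11.1, 0.0, -0.5, -1.5]
[4.9, -36.4, 11.1, 0.0, -0.5, -1.5]
[5.9, -36.2, 11.1, 0.0, -0.5, -1.5]
[6.9, -36.1, 11.0, 0.0, -0.5, -1.5]
[8.0, -35.9, 11.0, 0.0, -0.5, -1.5]
[9.0, -35.6, 10.9, 0.0, -0.5, -1.5]
[10.0, -35.4, 10.8, 0.0, -0.5, -1.5]
```

Call:
jog_arm([
  [[3,-36,9,0,-0.5,-1.5,64],[4,-36,9,0,-0.5,-1.5,64],[5,-36,9,0,-0.5,-1.5,64],[6,-36,9,0,-0.5,-1.5,64],[7,-36,9,0,-0.5,-1.5,64]],
])

```text
clock: 21.7
eef_pos: [0.5004, -0.1754, 0.1011]
tool_rot: [-0.008, 1.0, 0.002, -0.013]
ft_force: [0.5, 0.4, 0.7]
grip_width: 0.0638
```

Call:
jog_arm([
  [[8,-36,9,0,-0.5,-1.5,64],[9,-36,9,0,-0.5,-1.5,64],[10,-30,9,0,-0.5,-1.5,64],[0,0,0,0,0,0,64]],
])

```text
clock: 22.1
eef_pos: [0.4756, -0.285, 0.0711]
tool_rot: [-0.048, 0.999, 0.003, -0.0]
ft_force: [-0.3, 0.0, -0.1]
grip_width: 0.0639
```

```bash
python3 -c "
from h import *
plan([.4698,-.2853,0.0],down(.088))"
```

```text
t 22.1 p [ 0.4756 -0.285   0.0711] deck [ -98.8 -484.4    3.5] Fdeck [-0.21 -0.   -0.2 ] grip 63.9 j [-0.54  0.43 -0.06  1.08  0.   -0.64]
n 2 dist 71.4
[2.9, -0.1, 35.6, 0.1, -0.0, 0.2]
[2.9, 0.0, 35.6, 0.1, -0.0, 0.2]
```

Call:
jog_arm([
  [[3,0,20,0.1,0,0.2,64],[3,0,20,0,0,0.2,64],[2,0,20,0,0,0,64],[0,0,10,0,0,0,64],[0,0,2,0,0,0,64]],
])

```text
clock: 22.6
eef_pos: [0.4707, -0.2847, -0.0024]
tool_rot: [-0.044, 0.999, 0.002, 0.001]
ft_force: [-0.3, -0.1, 0.1]
grip_width: 0.0638
```

```bash
python3 -c "
from h import *
plan([.4698,-.2853,-.025],down(.088))"
```

```text
t 22.6 p [ 0.4707 -0.2847 -0.0024] deck [ -78.2 -484.8  -67.3] Fdeck [-0.35 -0.11 -0.  ] grip 63.8 j [-0.55  0.5  -0.16  0.9   0.   -0.63]
n 1 dist 22.7
[0.9, -0.6, 22.6, 0.2, 0.1, 0.0]
```

Call:
jog_arm([
  [[1,-1,8,0.2,0.1,0,64],[0,0,6,0,0,0,64],[0,0,4,0,0,0,64],[0,0,3,0,0,0,64],[0,0,0,0,0,0,60]],
])

```text
clock: 23.1
eef_pos: [0.4726, -0.2857, -0.0229]
tool_rot: [-0.045, 0.999, -0.001, 0.002]
ft_force: [-0.2, 1.0, 0.0]
grip_width: 0.0598
```

```bash
python3 -c "
from h import *
plan([.4698,-.2853,-.025],down(.088))"
```

```text
t 23.1 p [ 0.4726 -0.2857 -0.0229] deck [ -69.2 -485.5  -85.9] Fdeck [-0.33  0.91 -0.12] grip 59.8 j [-0.54  0.53 -0.18  0.85 -0.   -0.63]
n 1 dist 3.5
[2.8, 0.7, 2.1, -0.2, 0.2, 0.1]
```

Call:
jog_arm([
  [[3,1,2,-0.2,0.2,0,56],[0,0,0,0,0,0,50],[0,0,0,0,0,0,44],[0,0,0,0,0,0,40],[0,0,0,0,0,0,40]],
])

```text
clock: 23.6
eef_pos: [0.4696, -0.2853, -0.0239]
tool_rot: [-0.045, 0.999, 0.0, 0.0]
ft_force: [-0.6, -0.4, -1.3]
grip_width: 0.047
```

Call:
jog_arm([
  [[0,0,-4,0,0,0,40],[0,0,-10,0,0,0,40],[0,0,-25,0,0,0,40],[0,0,-35,0,0,0,40],[0,0,-40,0,0,0,40]],
])

```text
clock: 24.1
eef_pos: [0.4643, -0.2823, 0.0881]
tool_rot: [-0.045, 0.999, 0.005, -0.006]
ft_force: [0.8, -1.0, -0.9]
grip_width: 0.0473
```

Call:
jog_arm([
  [[0,0,-40,0,0,0,40],[0,0,-40,0,0,0,40],[0,0,0,0,0,0,40]],
])

```text
clock: 24.4
eef_pos: [0.4679, -0.2846, 0.1796]
tool_rot: [-0.045, 0.999, 0.001, -0.001]
ft_force: [1.2, -0.3, -1.7]
grip_width: 0.047
```

```bash
python3 -c "
from h import *
planm([-80,0,90],step=45)"
```

```text
t 24.4 p [ 0.4679 -0.2846  0.1796] deck [-143.2 -485.1  102.8] Fdeck [ 1.69 -0.13 -1.18] grip 47.0 j [-0.55  0.35  0.1   1.33  0.   -0.64]
n 11 dist 491.4
[-14.1, 41.9, 6.0, -0.2, 1.8, 1.2]
[-13.4, 42.2, 5.7, -0.2, 1.8, 1.2]
[-12.7, 42.5, 5.4, -0.2, 1.8, 1.2]
[-12.0, 42.7, 5.2, -0.2, 1.8, 1.2]
[-11.2, 42.9, 5.0, -0.2, 1.8, 1.2]
[-10.5, 43.2, 4.8, -0.2, 1.8, 1.2]
[-9.7, 43.4, 4.6, -0.2, 1.8, 1.2]
[-8.9, 43.5, 4.5, -0.2, 1.8, 1.2]
[-8.1, 43.7, 4.4, -0.2, 1.8, 1.2]
[-7.3, 43.9, 4.3, -0.2, 1.8, 1.2]
[-6.5, 44.0, 4.2, -0.2, 1.8, 1.2]
```

Call:
jog_arm([
  [[-14,42,5,-0.2,1.8,1.2,40],[-13,42,5,-0.2,1.8,1.2,40],[-13,42,5,-0.2,1.8,1.2,40],[-12,43,5,-0.2,1.8,1.2,40],[-11,43,5,-0.2,1.8,1.2,40]],
])

```text
clock: 24.9
eef_pos: [0.5216, -0.0714, 0.1559]
tool_rot: [0.018, 0.997, 0.003, -0.077]
ft_force: [1.0, -0.4, -1.4]
grip_width: 0.0471
```

Call:
jog_arm([
  [[-10,43,4,-0.2,1.8,1.2,40],[-10,43,4,-0.2,1.8,1.2,40],[-9,43,4,-0.2,1.8,1.2,40],[-8,43,4,-0.2,1.8,1.2,40],[-7,40,4,-0.2,1.8,1.2,40]],
])

```text
clock: 25.4
eef_pos: [0.5769, 0.1464, 0.1257]
tool_rot: [0.072, 0.985, 0.009, -0.158]
ft_force: [1.0, 0.2, -1.0]
grip_width: 0.047
```

Call:
jog_arm([
  [[0,25,0,-0.2,1.8,1.2,40],[0,0,0,0,0,0,40]],
])

```text
clock: 25.6
eef_pos: [0.5799, 0.1778, 0.1211]
tool_rot: [0.079, 0.981, 0.009, -0.177]
ft_force: [0.2, 0.4, -1.1]
grip_width: 0.0469
```

```bash
python3 -c "
from h import *
planm([-80,0,50],step=45)"
```

```text
t 25.6 p [0.5799 0.1778 0.1211] deck [-82.1 -11.3  62.8] Fdeck [ 0.49  0.46 -0.96] grip 46.9 j [0.23 0.82 0.68 1.77 0.12 0.37]
n 2 dist 47.6
[-1.1, 5.8, 23.1, -0.1, -0.2, -0.5]
[-1.1, 5.7, 23.1, -0.1, -0.2, -0.5]
```

Call:
jog_arm([
  [[0,6,14,-0.1,-0.2,-0.5,40],[0,5,12,-0.1,-0.2,-0.5,40],[0,0,10,0,0,0,40],[0,0,5,0,0,0,40],[0,0,0,0,0,0,40]],
])

```text
clock: 26.1
eef_pos: [0.5665, 0.1891, 0.0792]
tool_rot: [0.07, 0.982, 0.011, -0.173]
ft_force: [-0.4, 0.5, -1.5]
grip_width: 0.0467
```

```bash
python3 -c "
from h import *
planm([-80,0,42],step=45)"
```

```text
t 26.1 p [0.5665 0.1891 0.0792] deck [-81.6  -2.2  18.3] Fdeck [ 0.02  0.47 -1.57] grip 46.7 j [0.25 0.8  0.55 1.64 0.13 0.37]
n 1 dist 10.1
[-1.6, 2.2, 9.7, -0.3, 0.1, 0.1]
```

Call:
jog_arm([
  [[-1,2,4,-0.3,0.1,0,40],[-2,0,3,0,0,0,40],[-2,0,1.5,0,0,0,40],[-2,0,0,0,0,0,40],[-2,0,0,0,0,0,40]],
])

```text
clock: 26.6
eef_pos: [0.5743, 0.1889, 0.0693]
tool_rot: [0.072, 0.982, 0.014, -0.172]
ft_force: [0.3, -0.3, -0.8]
grip_width: 0.0468
```

```bash
python3 -c "
from h import *
planm([-59,0,41],step=45)"
```

```text
t 26.6 p [0.5743 0.1889 0.0693] deck [-71.   -1.2  11.7] Fdeck [ 0.59 -0.26 -0.65] grip 46.8 j [0.24 0.82 0.56 1.63 0.13 0.37]
n 1 dist 12.8
[-12.0, 1.2, 4.1, 0.2, 0.2, 0.0]
```

Call:
jog_arm([
  [[-2,1,1.5,0.2,0.2,0,40],[-2,0,1,0,0,0,40],[-2,0,0,0,0,0,40],[-1,0,0,0,0,0,40]],
])

```text
clock: 27.0
eef_pos: [0.5812, 0.1892, 0.0642]
tool_rot: [0.071, 0.982, 0.012, -0.174]
ft_force: [0.4, 0.9, -0.4]
grip_width: 0.0469
```

```bash
python3 -c "
from h import *
planm([-59,0,41],step=45)"
```

```text
t 27.0 p [0.5812 0.1892 0.0642] deck [-62.9   0.1   9.2] Fdeck [ 0.42  0.93 -0.31] grip 46.9 j [0.24 0.84 0.59 1.64 0.13 0.37]
n 1 dist 4.2
[-3.9, -0.1, 1.6, -0.0, -0.0, 0.0]
```

Call:
jog_arm([
  [[-1,0,0,0,0,0,40],[-1,0,0,0,0,0,40]],
])

```text
clock: 27.2
eef_pos: [0.5832, 0.189, 0.0633]
tool_rot: [0.071, 0.982, 0.012, -0.174]
ft_force: [1.1, 0.2, -1.3]
grip_width: 0.0473
```

Call:
jog_arm([
  [[-1,0,0,0,0,0,40],[-1,0,0,0,0,0,40]],
])

```text
clock: 27.4
eef_pos: [0.5839, 0.1888, 0.063]
tool_rot: [0.071, 0.982, 0.012, -0.175]
ft_force: [-4.5, -0.1, 1.8]
grip_width: 0.047
```

Call:
jog_arm([
  [[-1,0,0,0,0,0,40]],
])

```text
clock: 27.5
eef_pos: [0.5838, 0.1888, 0.0631]
tool_rot: [0.071, 0.982, 0.012, -0.176]
ft_force: [-3.6, -0.6, 0.3]
grip_width: 0.047
```

Call:
jog_arm([
  [[-1,0,0,0,0,0,40]],
])

```text
clock: 27.6
eef_pos: [0.5838, 0.1888, 0.0631]
tool_rot: [0.071, 0.982, 0.012, -0.177]
ft_force: [-5.4, 0.7, 2.5]
grip_width: 0.0471
```

```bash
python3 -c "
from h import *
planm([-59,0,41],step=45)"
```

```text
t 27.6 p [0.5838 0.1888 0.0631] deck [-60.    0.1   9.1] Fdeck [-5.98 -0.08  0.53] grip 47.1 j [0.24 0.86 0.61 1.66 0.13 0.36]
n 1 dist 1.8
[-1.1, -0.1, 1.4, -0.1, -0.4, 0.1]
```

Call:
jog_arm([
  [[0,0,1,0,-0.4,0,40]],
])

```text
clock: 27.7
eef_pos: [0.5839, 0.1887, 0.0626]
tool_rot: [0.071, 0.982, 0.012, -0.173]
ft_force: [-0.7, -0.7, 5.1]
grip_width: 0.0467
```

Call:
jog_arm([
  [[-0.5,0,1,0,0,0,40]],
])

```text
clock: 27.8
eef_pos: [0.5839, 0.1888, 0.0626]
tool_rot: [0.071, 0.982, 0.012, -0.173]
ft_force: [-4.3, -1.4, 6.6]
grip_width: 0.0473
```

Call:
jog_arm([
  [[-1,0,0.5,0,0,0,40]],
])

```text
clock: 27.9
eef_pos: [0.5839, 0.1887, 0.0626]
tool_rot: [0.071, 0.982, 0.012, -0.173]
ft_force: [-6.2, -1.3, 4.1]
grip_width: 0.0469
```

```bash
python3 -c "
from h import *
planm([-59,0,41],step=45)"
```

```text
t 27.9 p [0.5839 0.1887 0.0626] deck [-59.7   0.    8.7] Fdeck [-7.02 -2.15  1.85] grip 46.9 j [0.24 0.85 0.6  1.64 0.13 0.37]
n 1 dist 1.3
[-0.7, -0.0, 1.1, -0.0, 0.0, 0.1]
```

Seated. Release and retreat well clear.

Call:
jog_arm([
  [[0,0,0,0,0,0,52],[0,0,0,0,0,0,60],[0,0,0,0,0,0,64],[0,0,-15,0,0,0,64],[0,0,-30,0,0,0,64]],
])

```text
clock: 28.4
eef_pos: [0.5993, 0.186, 0.1008]
tool_rot: [0.071, 0.982, 0.011, -0.174]
ft_force: [0.1, 0.2, 0.7]
grip_width: 0.0643
```

Call:
jog_arm([
  [[10,-30,-30,0,-3,0,64],[10,-40,-25,0,-4,0,64],[20,-40,0,0,-4,0,64],[20,-40,0,0,0,0,64],[20,-40,0,0,0,0,64]],
])

```text
clock: 28.9
eef_pos: [0.5177, 0.0054, 0.1645]
tool_rot: [0.068, 0.995, 0.003, -0.073]
ft_force: [0.6, -0.3, -0.4]
grip_width: 0.064
```

Call:
jog_arm([
  [[20,-40,0,0,0,0,64],[20,-40,0,0,0,0,64],[20,-40,0,0,0,0,64],[0,0,0,0,0,0,64]],
])

```text
clock: 29.3
eef_pos: [0.4381, -0.1136, 0.176]
tool_rot: [0.071, 0.995, 0.001, -0.07]
ft_force: [0.7, 0.9, 0.5]
grip_width: 0.0639
```

```bash
python3 -c "
from h import *
chk('module_short_mid',.075,.04,[-.059,0,.04])
chk('module_medium_mid',.1,.024,[-.0715,0,.024])
chk('module_long_mid',.125,.008,[-.084,0,.008])
s=camera('side')[110:245,225:365,::-1];t=camera('top')[185:305,190:310,::-1]
a=cv2.resize(s,(420,405),interpolation=2);b=cv2.resize(t,(380,380),interpolation=2);b=cv2.copyMakeBorder(b,0,25,0,0,0)
cv2.imwrite('pics/fin.png',np.hstack([a,b]));state()"
```

```text
module_short_mid ['top'] deck mm [-59.1  -2.2] yaw 0.004 iou 0.95
module_short_mid ['side'] deck mm [-0.1 -8.4] yaw -0.295 iou 0.12
module_short_mid ['top', 'side'] deck mm [-59.1  -2.2] yaw 0.004 iou 0.53
module_medium_mid ['top'] deck mm [-73.6   0.3] yaw 0.069 iou 0.28
module_medium_mid ['top'] deck mm [-73.6   0.3] yaw 0.069 iou 0.28
module_long_mid ['top'] deck mm [-123.    39.3] yaw 0.058 iou 0.3
module_long_mid ['top'] deck mm [-123.    39.3] yaw 0.058 iou 0.3
t 30.0 p [ 0.4404 -0.1096  0.1749] deck [-190.9 -316.    80.3] Fdeck [0.55 0.03 0.29] grip 64.3 j [-0.23  0.28 -0.01  1.42 -0.02 -0.09]
```

View pics/fin.png

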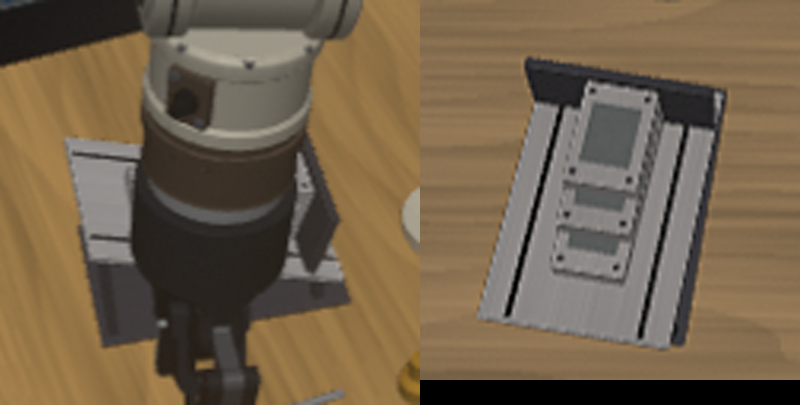

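The last picture shows the three modules stepped evenly, about (610,130) to (590,280) in the crop, square and against the backstop. The arm blocks the side view but isn't near the stack.

```bash
python3 -c "
from workcell import *
print(job_done())"
```

```text
the job is handed in; nothing more can be done
None
```

I stacked the long, medium and short modules in that order on the rack. Each was pushed home against the backstop before I brought the next, and the job is handed in at about 30 s on the robot's clock.

**Pushes:** I felt the backstop each time at about 4–6 N, with brief peaks near 7 N, well under the 14 N slip limit. The three contact points put its face at deck x -21.5, -21.1 and -22.5 mm (before allowing for grasp offset), so it did not shift noticeably.

**Final checks:**
- **Stack:** the last top picture shows the stack square, near mid-width and evenly stepped.
- **Short module:** the fit gave y -2 mm and yaw 0.004 rad.
- **Medium module:** the fit gave y -2 mm and yaw about 0, taken before the short module went on.
- **Gripper:** it was open and clear of everything at hand-in.

**Failed or disagreed:**
- **Tool height:** the reported TCP lay about 27 mm beyond the real fingertips along the tool axis. I found this when the first grasp closed on nothing, and corrected for it.
- **Grip width:** the gripper read 47 mm on the 50 mm wide modules.
- **Lower layers:** the camera fits of the long and medium modules in the finished stack failed because they were covered, and the arm blocked the side view. Those two rest on the contact readings, the top picture and the earlier medium fit.
- **Bystanders:** I did not measure them again at the end. I saw no unexpected contact force on the way.

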